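# Change over the electrode plate

### The job

The three bottles stand in the way of the electrode plate: stand all three upright in the white holding tray, leaving the plate on its stand meanwhile. Then take the plate by its orange fin, lift it straight up and level off the two dowels, and lay it flat in the middle of the green carrier, lengthwise along it. Only after that, put each bottle back upright in the middle of the pad of its own colour; keep the bottles upright and the plate level throughout.

Things in the scene. Friction and masses are not known exactly. Their poses are not given: they have to be found in the camera images.
- plate: The electrode plate: perforated aluminium, 50 (its x) x 150 (its y) x 8 mm thick, with an orange upright grip fin standing in its middle, 14 (x) x 60 (y) mm, rising 30 mm above the plate's top face. Origin: centre of its underside, z up. At the start it lies on the black stand, its underside 20 mm above the table, the stand's two dowels through its two holes (at y = -55 and +55 mm, 1.4 mm wider than the dowels). About 180 g. Take it by the fin, across the 14 mm.
- stand: The black stand the plate starts on, fixed: block 40 (its x) x 150 (its y) x 20 mm high, with two upright steel dowels of 8 mm diameter at y = -55 and +55 mm, standing 15 mm above the block (7 mm above the plate's top face). Origin: centre of its underside on the table, z up.
- tray: The holding tray at one side (left or right changes), fixed: shallow white open tray 240 (its x) x 100 (its y) x 16 mm high, walls 4 mm, inner floor about 4 mm above the table. Origin: centre of its underside, z up. Room for three bottles in a row along its x, for instance at -75, 0 and +75 mm.
- carrier: The carrier, on the other side from the holding tray, fixed: shallow green open tray 198 (its x) x 98 (its y) x 14 mm high, walls 4 mm, inner floor about 4 mm above the table. Origin: centre of its underside, z up. The plate's long side (plate y) belongs along the carrier's long side (carrier x), either way round.
- bottle_red: Closed upright bottle with red cap and red band: white body 42 mm diameter and 98 mm high, cap 38 mm diameter on top, 122 mm high in all, about 170 g. Origin: centre of its underside, z up. Starts standing on the red pad, close beside the plate.
- pad_red: The red pad: flat round red disc fixed to the table beside the stand, 54 mm diameter, 2 mm thick, partly hidden under the red bottle at the start. Origin: centre of its underside. Its place about the stand changes; the three pads stand 52 mm from the stand's middle line, two at one long side (72 mm apart) and one at the middle of the other.
- bottle_yellow: Closed upright bottle with yellow cap and yellow band: white body 42 mm diameter and 98 mm high, cap 38 mm diameter on top, 122 mm high in all, about 170 g. Origin: centre of its underside, z up. Starts standing on the yellow pad, close beside the plate.
- pad_yellow: The yellow pad: flat round yellow disc fixed to the table beside the stand, 54 mm diameter, 2 mm thick, partly hidden under the yellow bottle at the start. Origin: centre of its underside. Its place about the stand changes; the three pads stand 52 mm from the stand's middle line, two at one long side (72 mm apart) and one at the middle of the other.
- bottle_blue: Closed upright bottle with blue cap and blue band: white body 42 mm diameter and 98 mm high, cap 38 mm diameter on top, 122 mm high in all, about 170 g. Origin: centre of its underside, z up. Starts standing on the blue pad, close beside the plate.
- pad_blue: The blue pad: flat round blue disc fixed to the table beside the stand, 54 mm diameter, 2 mm thick, partly hidden under the blue bottle at the start. Origin: centre of its underside. Its place about the stand changes; the three pads stand 52 mm from the stand's middle line, two at one long side (72 mm apart) and one at the middle of the other.
Mind the look-alikes: they are no part of the job. Leave any turquoise look-alike of the bottle_red alone.

How it is judged:
By the outcome, as a careful person would: the job done as asked, in the order asked, and still so for the second after the job is handed in, with the robot touching nothing.
It also fails if it takes over 136 s, if anything falls off the work surface, if the arm or the gripper's body presses on something with over 40 N, if the wrist force passes 120 N, or if a joint passes its speed limit or range.

### The arm

A 6-joint arm with a two-finger parallel gripper is mounted at the origin on the work surface. World frame = base frame: x ahead of the robot, y to its left, z up, the work surface at z = 0. Lengths are in m, angles in rad, forces in N, time in s.
With the tool pointing down it reaches from about 0.325 to 0.775 m from the base axis. Payload 5.5 kg.
Tool frame: the origin (TCP) lies midway between the tips of the shut fingers; the grasp point (between the pads) lies grasp_offset behind it (grasp_offset is the distance from the TCP to the grasp point, in m); z points along the fingers, y is the direction in which the jaws open and shut (so a half turn about z gives the same grasp; the last joint's range is limited). The gripper opens to 85 mm and grips with 20 to 120 N. Pads are 22 mm wide; open, the fingers measure 114 mm over their backs; the gripper's body (76 mm by 85 mm) begins 54 mm behind the grasp point. The pads swing forward as they close: fully open they stand 13 mm farther back than shut.
Start: joints at [-1.187, 0.091, 1.231, -0, 1.82, -0.057], TCP at [0.256, -0.543, 0.231] pointing down, gripper open.
Joint ranges: [-2.87, 2.87], [-0.86, 2.18], [0.17, 2.46], [-1.51, 4.65], [0.06, 2.69], [-2.65, 2.65]. Speed limits (rad/s): [2.57, 2.57, 3.01, 3.14, 3.14, 3.14].

### API

Orientations are given as a unit quaternion [w, x, y, z].
In Python, from station import * gives the robot as it stands.
- The arm moves only by the tool send_rows, never from a script. Its argument "increments" is a list of rows, each an object with "translation": the shift along the tool's x, y, z in mm, a list of three; "twist": the turn about the tool's z in rad; "grip": the opening in per cent of the stroke, from 0 (shut) to 100 (fully open). In form: [{"translation": [tx, ty, tz], "twist": twist, "grip": grip}, ...]. A call has 1 to 20 rows; each row shifts and turns the commanded pose from where the row before left it, along the tool's axes as they then stand; what a row does not reach is not made up. A row lasts 1/12 s, in which the tool goes at most 41.7 mm and 7.16 degrees, less where a joint would pass 70% of its speed; a pose out of reach is approached as far as the arm can. A call with a gripper value outside its range is refused whole. The fingers move at their own pace and stop on an object; "force" is the grip in N (left out, the last holds). Time passes only in rows, so rows that do not move let the fingers close. It gives the time, the measured TCP pose, the force and the opening at its end, in the units of the state.
- state(): the state, without advancing time (a new reading comes with each control period).
- snapshot(name): name is "scene" or "top" or "wrist"; returns a dict with "image" (420x560x3 uint8, blue, green, red), "depth" (420x560 float32, m along the optical axis (not along the pixel's ray), 0 where there is no reading), "fx", "fy", "cx", "cy" (pixels), "origin" and "rotation" of the camera in the world; the wrist camera has in their place "tool_from_camera" (4x4, takes a point from camera to tool coordinates, whose origin is the TCP and whose axes are the flange's). Camera axes: x right, y down, z forward; pixel columns grow to the right and rows downward; lengths in m; the calibration is good to about 2 mm. A picture is of the moment at which its call begins: read the wrist's pose just before it.
- finish_job(): hands the job in, once; it reports no verdict.
The state is a dict: "t": time; "joint_pos": joint angles; "joint_velocities": joint speeds; "joint_torque": joint torques, N m; "position": TCP position; "tool_rot": TCP orientation; "contact_force": force on the tool from outside, world axes, zero at the start; "torque": the same for the moment, N m; "grip_width": finger opening in m.
Only numpy, scipy, OpenCV 4.12 (cv2) and the standard library are available. Lean on these libraries where they do the work, as an engineer would, in place of code of your own. Each camera call takes 0.05 s, during which the arm holds its last target. There are 200 camera calls.

## Working session

There is one attempt and no reset: what is moved stays moved. The work goes in short steps, Python scripts to look and compute and a tool call to move; the robot and the scene stay as the last step left them, time stands still between calls to the robot, and variables do not carry over. Pictures are saved under pics/ and viewed, about 12 in all and at most 16, crops included, and the job is handed in when it is done.

Besides the shell and the picture viewer there is one more tool, called after "Request:" by a JSON object that holds its "method" and its "body", one argument or row to a line. send_rows: Moves the arm, as the interface text tells. Its arguments: {"type":"object","properties":{"increments":{"type":"array"},"force":{"type":"number"}},"required":["increments"]}

```bash
ls; mkdir -p pics
cat > h.py <<'E'
from station import *
import numpy as np, cv2
def snap(n,fn=None):
    s=snapshot(n)
    if fn: cv2.imwrite('pics/'+fn,s['image'])
    np.save('/tmp/%s.npy'%n,s,allow_pickle=True)
    return s
def world(s,u,v,d=None):
    d=s['depth'][int(v),int(u)] if d is None else d
    p=np.array([(u-s['cx'])/s['fx']*d,(v-s['cy'])/s['fy']*d,d])
    return np.array(s['rotation'])@p+np.array(s['origin'])
def atz(s,u,v,z):
    r=np.array(s['rotation'])@np.array([(u-s['cx'])/s['fx'],(v-s['cy'])/s['fy'],1])
    o=np.array(s['origin']); return o+r*(z-o[2])/r[2]
E
python3 - <<'E'
from h import *
print(state())
for n in('scene','top'):
    s=snap(n,n+'0.png'); print(n,s['origin'],s['rotation'],s['fx'],s['cx'],s['cy'])
print(snapshot('wrist')['tool_from_camera'])
import station; print([x for x in dir(station) if 'off' in x.lower()])
E
```

```text
pics
{'t': 0.0, 'joint_pos': array([-1.18671903e+00,  9.18861374e-02,  1.23188414e+00,  8.07645353e-06,
        1.81980426e+00, -5.66974766e-02]), 'joint_velocities': array([ 5.95894435e-04,  1.22840778e-03, -1.25701226e-04, -2.72505235e-03,
        8.43025778e-06, -4.06262924e-05]), 'joint_torque': array([-1.98357651e-03, -4.58734524e+01, -4.18023705e+01, -2.31392587e-04,
        1.17050248e-02,  1.32763620e-05]), 'position': array([ 0.25588066, -0.54239025,  0.23013552]), 'tool_rot': array([-9.78336500e-04,  9.75812141e-01,  2.18608515e-01, -1.57621930e-04]), 'contact_force': array([-0.62579906, -0.34024277, -0.04837771]), 'torque': array([-0.03158036, -0.00889677,  0.01552248]), 'grip_width': 0.08543323999304443}
scene [ 1.11093467 -0.55331146  0.59693725] [-0.43021096  0.82321307  0.32928202 -0.16974135] 452.8788218315845 279.77510906856435 209.01578960957292
top [ 0.50889495 -0.00485608  0.77115316] [-0.02897329  0.70925188 -0.70390708  0.02524162] 412.3562232571412 278.48605182984016 210.54717365628017
[[-2.97958797e-04 -9.60350093e-01 -2.78796717e-01  7.06058768e-02]
 [ 9.99999949e-01 -2.53315055e-04 -1.96155986e-04  1.37998331e-04]
 [ 1.17755014e-04 -2.78796761e-01  9.60350120e-01 -1.41851273e-01]
 [ 0.00000000e+00  0.00000000e+00  0.00000000e+00  1.00000000e+00]]
['grasp_offset']
```

View pics/top0.png

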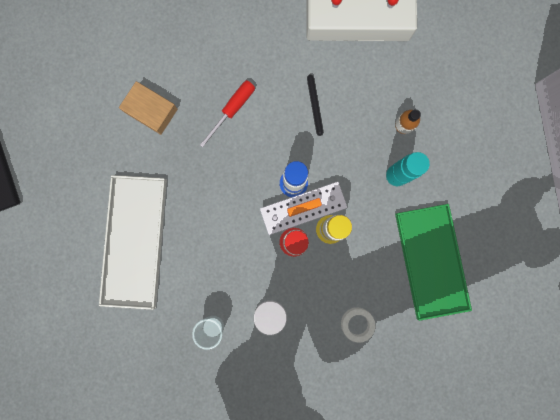

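View pics/scene0.png

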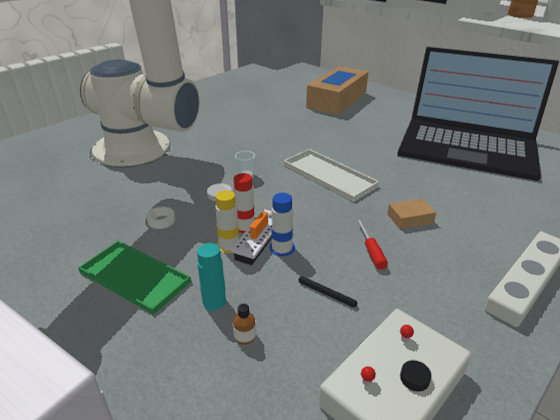

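```bash
sed -i '2a from scipy.spatial.transform import Rotation as Rot' h.py; sed -i "s/np.array(s\['rotation'\])/Rot.from_quat(s['rotation'],scalar_first=True).as_matrix()/" h.py
cat >> h.py <<'E'
def cloud(s):
    d=s['depth'];v,u=np.mgrid[:d.shape[0],:d.shape[1]]
    p=np.stack([(u-s['cx'])/s['fx']*d,(v-s['cy'])/s['fy']*d,d],-1)
    if 'rotation' in s: return p@Rot.from_quat(s['rotation'],scalar_first=True).as_matrix().T+np.array(s['origin'])
    T=np.array(s['tool_from_camera']); return p@T[:3,:3].T+T[:3,3]
def load(n): return np.load('/tmp/%s.npy'%n,allow_pickle=True).item()
E
python3 - <<'E'
from h import *
import station
print(station.grasp_offset)
s=load('top');c=load('scene')
im=s['image']
cv2.imwrite('pics/crop1.png',cv2.resize(im[150:270,235:375],None,fx=5.5,fy=4.9*5.5/4.9/1.1,interpolation=2))
hsv={n:cv2.cvtColor(x['image'],cv2.COLOR_BGR2HSV) for n,x in(('top',s),('scene',c))}
rng={'red':(0,6),'yellow':(24,32),'blue':(105,125)}
for n,x,roi in(('top',s,(150,270,235,375)),('scene',c,(160,260,200,310))):
    P=cloud(x);h=hsv[n]
    for k,(a,b) in rng.items():
        m=(h[...,0]>=a)&(h[...,0]<=b)&(h[...,1]>150)&(h[...,2]>60)
        r=np.zeros_like(m);r[roi[0]:roi[1],roi[2]:roi[3]]=1
        q=P[m&r]; t=q[(q[:,2]>.112)]
        print(n,k,len(q),np.percentile(q[:,2],[5,50,99]).round(4), len(t),((t.min(0)+t.max(0))/2).round(4),np.ptp(t,axis=0).round(3))
# trays
P=cloud(s);h=hsv['top']
m=(h[...,0]>50)&(h[...,0]<80)&(h[...,1]>120);m[:,:390]=0
def rect(m,z):
    cs,_=cv2.findContours(m.astype(np.uint8),0,2);k=max(cs,key=cv2.contourArea).reshape(-1,2)
    w=np.array([atz(s,u,v,z)[:2] for u,v in k])
    (cx,cy),(a,b),t=cv2.minAreaRect((w*1000).astype(np.float32));print('rect',cx,cy,a,b,t)
rect(m,.014)
m=(h[...,1]<40)&(h[...,2]>170);m[:,180:]=0;m[:165]=0;m[315:]=0
rect(m,.016)
print('tray rim depth',np.percentile(P[m][:,2],[1,30,95]))
E
```

```text
0.0187
top red 517 [0.002  0.1242 0.1271] 427 [ 0.5095 -0.0291  0.1245] [0.034 0.035 0.006]
top yellow 565 [0.0018 0.124  0.1268] 443 [ 0.5306 -0.0602  0.4437] [0.043 0.111 0.655]
top blue 510 [0.0017 0.1243 0.1277] 422 [ 0.5726 -0.0254  0.4444] [0.127 0.041 0.654]
scene red 401 [0.0333 0.1108 0.1227] 192 [ 0.8021 -0.2821  0.3545] [0.618 0.543 0.485]
scene yellow 495 [0.0218 0.1092 0.1224] 229 [ 0.5364 -0.0978  0.1174] [0.037 0.038 0.01 ]
scene blue 550 [-0.0012  0.1073  0.1231] 238 [ 0.8569 -0.2823  0.3545] [0.508 0.542 0.485]
rect 476.5824890136719 -282.5140380859375 196.42535400390625 99.4954605102539 10.834519386291504
rect 508.1824035644531 268.32684326171875 99.92755126953125 240.37400817871094 86.93272399902344
tray rim depth [0.00132469 0.00419121 0.01688146]
```

View pics/crop1.png

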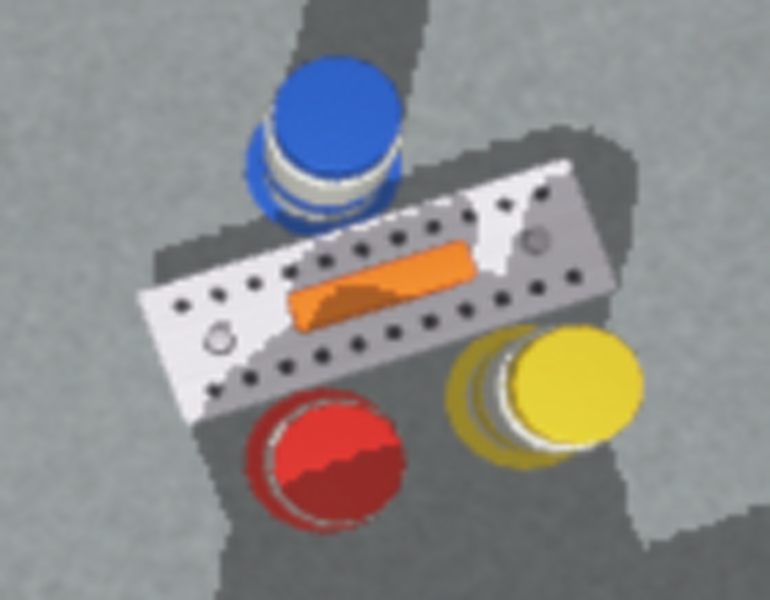

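Run:
```python
from h import *
s=load('top');c=load('scene')
rng={'red':(0,6),'yellow':(24,32),'blue':(105,125)}
for n,x,roi in(('top',s,(150,270,235,375)),('scene',c,(160,260,200,310))):
    P=cloud(x);h=cv2.cvtColor(x['image'],cv2.COLOR_BGR2HSV)
    for k,(a,b) in rng.items():
        m=(h[...,0]>=a)&(h[...,0]<=b)&(h[...,1]>150)&(h[...,2]>60)
        r=np.zeros_like(m);r[roi[0]:roi[1],roi[2]:roi[3]]=1
        q=P[m&r]; t=q[(q[:,2]>.117)&(q[:,2]<.132)]
        print(n,k,len(t),((np.percentile(t,1,axis=0)+np.percentile(t,99,axis=0))/2).round(4),np.ptp(t,axis=0).round(3))
        t=q[(q[:,2]>-.005)&(q[:,2]<.006)]
        if len(t)>20:
            r=cv2.minEnclosingCircle((t[:,:2]*1000).astype(np.float32)); print('   pad',r)
d1=atz(s,235+220/5.5,150+338/5,.035);d2=atz(s,235+537/5.5,150+240/5,.035)
print('dowels',d1,d2,np.linalg.norm(d1-d2),'mid',(d1+d2)/2)
e=d2-d1;print('ang',np.degrees(np.arctan2(e[1],e[0])))
P=cloud(s);h=cv2.cvtColor(s['image'],cv2.COLOR_BGR2HSV)
for n,x in(('top',s),('scene',c)):
    P=cloud(x);h=cv2.cvtColor(x['image'],cv2.COLOR_BGR2HSV)
    m=(h[...,0]>=8)&(h[...,0]<=20)&(h[...,1]>150);q=P[m]
    q=q[(q[:,2]>.053)&(q[:,2]<.066)&(abs(q[:,0]-.55)<.06)&(abs(q[:,1]+.02)<.08)]
    r=cv2.minAreaRect((q[:,:2]*1000).astype(np.float32));print('fin',n,len(q),r,np.median(q[:,2]))
    for zz in('glass',):
        pass
P=cloud(s)
for nm,(u,v) in dict(disc=(270,318),ring=(346,325),glass=(207,335),turq=(415,163)).items(): print(nm,P[v,u])
```

```text
top red 427 [ 0.5095 -0.029   0.1245] [0.034 0.035 0.006]
   pad ((510.7056884765625, -28.05191421508789), 25.874542236328125)
top yellow 440 [ 0.5343 -0.0969  0.1241] [0.036 0.037 0.01 ]
   pad ((534.2601928710938, -96.35625457763672), 26.05537986755371)
top blue 420 [ 0.6188 -0.0283  0.1235] [0.036 0.035 0.011]
   pad ((620.09326171875, -28.146289825439453), 25.948217391967773)
scene red 152 [ 0.5115 -0.0294  0.12  ] [0.036 0.038 0.006]
scene yellow 186 [ 0.5362 -0.0977  0.1199] [0.037 0.038 0.006]
   pad ((534.33251953125, -108.99823760986328), 20.990156173706055)
scene blue 195 [ 0.6213 -0.0295  0.1203] [0.037 0.037 0.006]
   pad ((561.3418579101562, 41.94582748413086), 118.38956451416016)
dowels [0.55275214 0.00538715 0.035     ] [ 0.58873272 -0.09769292  0.035     ] 0.10917922465597903 mid [ 0.57074243 -0.04615289  0.035     ]
ang -70.75822245028618
fin top 261 ((570.7921752929688, -44.993568420410156), (13.2747163772583, 58.218223571777344), 18.955196380615234) 0.058398852770721876
fin scene 118 ((571.9601440429688, -44.51955032348633), (14.14682674407959, 61.981346130371094), 17.572660446166992) 0.055111597688977
disc [0.37226082 0.01319515 0.01344043]
ring [ 0.36237832 -0.12288063  0.02031215]
glass [0.33917681 0.12803532 0.00454381]
turq [ 0.63617202 -0.21769961  0.12215855]
```

```bash
cat >> h.py <<'E'
def plan(x,y,z,jaw,step=32):
    s=state();p=s['position']*1000;R=Rot.from_quat(s['tool_rot'],scalar_first=True).as_matrix()
    j=np.degrees(np.arctan2(R[1,1],R[0,1]));d=(jaw-j+90)%180-90
    print('pos',p.round(1),'jaw',round(j,2),'tilt',R[:,2].round(4),'q6',s['joint_pos'][5].round(2),'w',s['grip_width'].round(4),'F',s['contact_force'].round(1),'t',s['t'])
    tw=-np.radians(d);R2=R@Rot.from_euler('z',tw).as_matrix()
    dxy=R2.T@np.array([x-p[0],y-p[1],0]);dz=R2.T@np.array([0,0,z-p[2]])
    n=lambda v:max(1,int(np.ceil(np.linalg.norm(v)/step)))
    print('twist %.3f = 1x%.4f x%d'%(tw,tw/max(1,np.ceil(abs(tw)/.122)),np.ceil(abs(tw)/.122)))
    print('xy',dxy.round(1),'rows',n(dxy),(dxy/n(dxy)).round(2),'| z',dz.round(1),'rows',n(dz),(dz/n(dz)).round(2))
E
python3 -c "
from h import *
plan(510.5,-29,230,19.2,38)"
```

```text
Traceback (most recent call last):
  File "h.py", line 25, in plan
    print('pos',p.round(1),'jaw',round(j,2),'tilt',R[:,2].round(4),'q6',s['joint_pos'][5].round(2),'w',s['grip_width'].round(4),'F',s['contact_force'].round(1),'t',s['t'])
                                                                                                       ^^^^^^^^^^^^^^^^^^^^^
AttributeError: 'float' object has no attribute 'round'
```

```bash
sed -i "s/s\['grip_width'\].round(4)/round(s['grip_width'],4)/" h.py
python3 -c "
from h import *
plan(510.5,-29,230,19.2,38)"
```

```text
pos [ 255.9 -542.4  230.4] jaw -64.74 tilt [-6.0e-04  1.4e-03 -1.0e+00] q6 -0.06 w 0.0857 F [ 0.1 -0.3 -0.8] t 0.15
twist -1.465 = 1x-0.1127 x13
xy [401.2 409.3   0.6] rows 16 [25.07 25.58  0.04] | z [-0.   0.   0.4] rows 1 [-0.    0.    0.38]
```

Request:
{"method": "send_rows", "body": {
  "increments": [
    {"translation": [0,0,0],"twist": -0.122,"grip": 80},
    {"translation": [0,0,0],"twist": -0.122,"grip": 80},
    {"translation": [0,0,0],"twist": -0.122,"grip": 80},
    {"translation": [0,0,0],"twist": -0.122,"grip": 80},
    {"translation": [0,0,0],"twist": -0.122,"grip": 80},
    {"translation": [0,0,0],"twist": -0.122,"grip": 80},
    {"translation": [0,0,0],"twist": -0.122,"grip": 80},
    {"translation": [0,0,0],"twist": -0.122,"grip": 80},
    {"translation": [0,0,0],"twist": -0.122,"grip": 80},
    {"translation": [0,0,0],"twist": -0.122,"grip": 80},
    {"translation": [0,0,0],"twist": -0.122,"grip": 80},
    {"translation": [0,0,0],"twist": -0.122,"grip": 80}
  ]
}}

```text
t: 1.15
position: [0.256, -0.5425, 0.2308]
tool_rot: [-0.0, 0.577, 0.817, 0.0]
contact_force: [0.3, 0.5, -0.4]
grip_width: 0.068
```

Request:
{"method": "send_rows", "body": {
  "increments": [
    {"translation": [25,25.5,0],"twist": 0,"grip": 80},
    {"translation": [25,25.5,0],"twist": 0,"grip": 80},
    {"translation": [25,25.5,0],"twist": 0,"grip": 80},
    {"translation": [25,25.5,0],"twist": 0,"grip": 80},
    {"translation": [25,25.5,0],"twist": 0,"grip": 80},
    {"translation": [25,25.5,0],"twist": 0,"grip": 80},
    {"translation": [25,25.5,0],"twist": 0,"grip": 80},
    {"translation": [25,25.5,0],"twist": 0,"grip": 80},
    {"translation": [25,25.5,0],"twist": 0,"grip": 80},
    {"translation": [25,25.5,0],"twist": 0,"grip": 80},
    {"translation": [25,25.5,0],"twist": 0,"grip": 80},
    {"translation": [25,25.5,0],"twist": 0,"grip": 80},
    {"translation": [25,25.5,0],"twist": 0,"grip": 80},
    {"translation": [25,25.5,0],"twist": 0,"grip": 80},
    {"translation": [25,25.5,0],"twist": 0,"grip": 80},
    {"translation": [0,0,0],"twist": 0,"grip": 80},
    {"translation": [0,0,0],"twist": 0,"grip": 80}
  ]
}}

```text
t: 2.57
position: [0.4947, -0.0614, 0.2307]
tool_rot: [-0.001, 0.578, 0.816, -0.0]
contact_force: [0.0, -0.6, -0.3]
grip_width: 0.0686
```

```bash
python3 -c "
from h import *
plan(510.5,-29,62,19.2,38)
p=state();s=snap('wrist','w1.png')
R=Rot.from_quat(p['tool_rot'],scalar_first=True).as_matrix()
P=cloud(s)@R.T+p['position'];h=cv2.cvtColor(s['image'],cv2.COLOR_BGR2HSV)
for k,(a,b) in {'red':(0,6),'yellow':(24,32),'blue':(105,125)}.items():
    m=(h[...,0]>=a)&(h[...,0]<=b)&(h[...,1]>150)&(h[...,2]>60)
    q=P[m];t=q[(q[:,2]>.117)&(q[:,2]<.132)]
    if len(t): print(k,len(t),((np.percentile(t,1,axis=0)+np.percentile(t,99,axis=0))/2).round(4),np.ptp(t,axis=0).round(3))
"
```

```text
pos [494.7 -61.4 230.7] jaw 19.35 tilt [-1.2e-03  2.0e-04 -1.0e+00] q6 -0.53 w 0.0686 F [ 0.  -0.6 -0.3] t 2.5667
twist 0.003 = 1x0.0027 x1
xy [25.4 25.6 -0. ] rows 1 [ 2.539e+01  2.561e+01 -1.000e-02] | z [-1.000e-01  2.000e-01  1.687e+02] rows 5 [-2.000e-02  4.000e-02  3.374e+01]
red 2025 [ 0.507  -0.0288  0.1223] [0.036 0.036 0.009]
yellow 1622 [ 0.5319 -0.0956  0.1213] [0.035 0.035 0.009]
blue 1965 [ 0.6169 -0.0277  0.1213] [0.037 0.036 0.009]
```

View pics/w1.png

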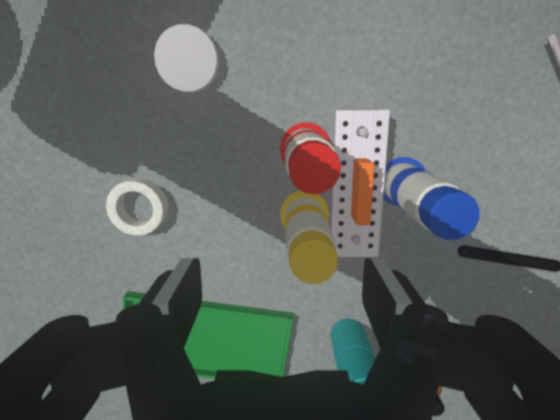

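Request:
{"method": "send_rows", "body": {
  "increments": [
    {"translation": [12.7,12.5,0],"twist": 0,"grip": 80},
    {"translation": [12.7,12.5,0],"twist": 0,"grip": 80},
    {"translation": [0,0,30],"twist": 0,"grip": 80},
    {"translation": [0,0,30],"twist": 0,"grip": 80},
    {"translation": [0,0,30],"twist": 0,"grip": 80},
    {"translation": [0,0,30],"twist": 0,"grip": 80},
    {"translation": [0,0,30],"twist": 0,"grip": 80},
    {"translation": [0,0,18],"twist": 0,"grip": 80},
    {"translation": [0,0,0],"twist": 0,"grip": 80},
    {"translation": [0,0,0],"twist": 0,"grip": 30},
    {"translation": [0,0,0],"twist": 0,"grip": 30},
    {"translation": [0,0,0],"twist": 0,"grip": 30},
    {"translation": [0,0,0],"twist": 0,"grip": 30},
    {"translation": [0,0,0],"twist": 0,"grip": 30},
    {"translation": [0,0,0],"twist": 0,"grip": 30}
  ],
  "force": 40
}}

```text
t: 3.87
position: [0.5108, -0.0312, 0.0655]
tool_rot: [0.002, 0.58, 0.815, 0.001]
contact_force: [-0.9, -2.2, 5.9]
grip_width: 0.0409
```

```bash
python3 -c "
from h import *
plan(583,264,210,86.9,30)"
```

```text
pos [510.8 -31.2  65.5] jaw 19.13 tilt [ 0.0034 -0.0011 -1.    ] q6 -0.46 w 0.0409 F [-0.9 -2.2  5.9] t 3.8667
twist -1.183 = 1x-0.1183 x10
xy [-5.610e+01  2.987e+02 -1.000e-01] rows 11 [-5.100e+00  2.716e+01 -1.000e-02] | z [-5.000e-01 -1.000e-01 -1.445e+02] rows 5 [ -0.1   -0.03 -28.9 ]
```

Request:
{"method": "send_rows", "body": {
  "increments": [
    {"translation": [0,0,-15],"twist": 0,"grip": 30},
    {"translation": [0,0,-28],"twist": 0,"grip": 30},
    {"translation": [0,0,-30],"twist": 0,"grip": 30},
    {"translation": [0,0,-30],"twist": 0,"grip": 30},
    {"translation": [0,0,-30],"twist": 0,"grip": 30},
    {"translation": [0,0,-15],"twist": 0,"grip": 30},
    {"translation": [0,0,0],"twist": -0.118,"grip": 30},
    {"translation": [0,0,0],"twist": -0.118,"grip": 30},
    {"translation": [0,0,0],"twist": -0.118,"grip": 30},
    {"translation": [0,0,0],"twist": -0.118,"grip": 30},
    {"translation": [0,0,0],"twist": -0.118,"grip": 30},
    {"translation": [0,0,0],"twist": -0.118,"grip": 30},
    {"translation": [0,0,0],"twist": -0.118,"grip": 30},
    {"translation": [0,0,0],"twist": -0.118,"grip": 30},
    {"translation": [0,0,0],"twist": -0.118,"grip": 30},
    {"translation": [0,0,0],"twist": -0.118,"grip": 30}
  ]
}}

```text
t: 5.2
position: [0.5097, -0.0306, 0.2112]
tool_rot: [-0.0, 0.025, 1.0, 0.0]
contact_force: [-0.2, -0.3, -2.2]
grip_width: 0.0412
```

```bash
python3 -c "
from h import *
plan(583,264,210,86.9,30);snap('scene','s1.png')
im=cv2.imread('pics/s1.png');cv2.imwrite('pics/s1c.png',cv2.resize(im[90:270,170:350],None,fx=3,fy=3))"
```

```text
pos [509.7 -30.6 211.2] jaw 87.1 tilt [-2.e-04  2.e-04 -1.e+00] q6 -1.65 w 0.0412 F [-0.2 -0.3 -2.2] t 5.2
twist 0.004 = 1x0.0035 x1
xy [-57.3 298.1   0. ] rows 11 [-5.21 27.1   0.  ] | z [-0.  -0.   1.2] rows 1 [-0.  -0.   1.2]
```

View pics/s1c.png

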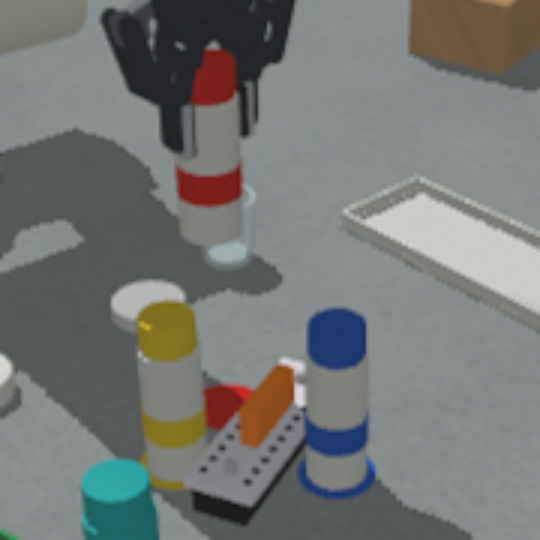

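Request:
{"method": "send_rows", "body": {
  "increments": [
    {"translation": [-3,14,0],"twist": 0,"grip": 30},
    {"translation": [-5.2,27,0],"twist": 0,"grip": 30},
    {"translation": [-5.2,27,0],"twist": 0,"grip": 30},
    {"translation": [-5.2,27,0],"twist": 0,"grip": 30},
    {"translation": [-5.2,27,0],"twist": 0,"grip": 30},
    {"translation": [-5.2,27,0],"twist": 0,"grip": 30},
    {"translation": [-5.2,27,0],"twist": 0,"grip": 30},
    {"translation": [-5.2,27,0],"twist": 0,"grip": 30},
    {"translation": [-5.2,27,0],"twist": 0,"grip": 30},
    {"translation": [-5.2,27,0],"twist": 0,"grip": 30},
    {"translation": [-5.2,27,0],"twist": 0,"grip": 30},
    {"translation": [-2.3,14,0],"twist": 0,"grip": 30},
    {"translation": [0,0,20],"twist": 0,"grip": 30},
    {"translation": [0,0,30],"twist": 0,"grip": 30},
    {"translation": [0,0,30],"twist": 0,"grip": 30},
    {"translation": [0,0,30],"twist": 0,"grip": 30},
    {"translation": [0,0,15],"twist": 0,"grip": 30},
    {"translation": [0,0,8],"twist": 0,"grip": 30},
    {"translation": [0,0,5],"twist": 0,"grip": 30},
    {"translation": [0,0,0],"twist": 0,"grip": 30}
  ]
}}

```text
t: 6.92
position: [0.5837, 0.2635, 0.0728]
tool_rot: [-0.0, 0.029, 1.0, -0.0]
contact_force: [0.3, -0.3, -1.7]
grip_width: 0.0413
```

```bash
python3 -c "
from h import *
plan(583,264,68,86.9,30)"
```

```text
pos [583.7 263.5  72.8] jaw 86.69 tilt [-8.e-04 -2.e-04 -1.e+00] q6 -1.14 w 0.0413 F [ 0.3 -0.3 -1.7] t 6.9167
twist -0.004 = 1x-0.0037 x1
xy [0.7 0.5 0. ] rows 1 [0.73 0.5  0.  ] | z [-0.   0.   4.8] rows 1 [-0.    0.    4.84]
```

Request:
{"method": "send_rows", "body": {
  "increments": [
    {"translation": [0,0,2],"twist": 0,"grip": 30},
    {"translation": [0,0,1],"twist": 0,"grip": 30},
    {"translation": [0,0,1],"twist": 0,"grip": 30},
    {"translation": [0,0,0],"twist": 0,"grip": 30}
  ]
}}

```text
t: 7.25
position: [0.5843, 0.2636, 0.0702]
tool_rot: [0.001, 0.029, 1.0, 0.0]
contact_force: [-0.6, 0.2, -1.5]
grip_width: 0.0411
```

Request:
{"method": "send_rows", "body": {
  "increments": [
    {"translation": [0,0,0],"twist": 0,"grip": 30},
    {"translation": [0,0,1],"twist": 0,"grip": 30},
    {"translation": [0,0,1],"twist": 0,"grip": 30},
    {"translation": [0,0,0],"twist": 0,"grip": 30}
  ]
}}

```text
t: 7.58
position: [0.584, 0.2635, 0.0677]
tool_rot: [0.0, 0.028, 1.0, 0.0]
contact_force: [0.5, -0.4, -0.6]
grip_width: 0.0411
```

Request:
{"method": "send_rows", "body": {
  "increments": [
    {"translation": [0,0,0.7],"twist": 0,"grip": 30},
    {"translation": [0,0,0],"twist": 0,"grip": 75},
    {"translation": [0,0,0],"twist": 0,"grip": 75},
    {"translation": [0,0,0],"twist": 0,"grip": 75},
    {"translation": [0,0,0],"twist": 0,"grip": 75},
    {"translation": [0,0,-15],"twist": 0,"grip": 80},
    {"translation": [0,0,-30],"twist": 0,"grip": 80},
    {"translation": [0,0,-35],"twist": 0,"grip": 80},
    {"translation": [0,0,-35],"twist": 0.118,"grip": 80},
    {"translation": [0,0,-30],"twist": 0.118,"grip": 80},
    {"translation": [0,0,0],"twist": 0.118,"grip": 80},
    {"translation": [0,0,0],"twist": 0.118,"grip": 80},
    {"translation": [0,0,0],"twist": 0.118,"grip": 80},
    {"translation": [0,0,0],"twist": 0.118,"grip": 80},
    {"translation": [0,0,0],"twist": 0.118,"grip": 80},
    {"translation": [0,0,0],"twist": 0.118,"grip": 80},
    {"translation": [0,0,0],"twist": 0.118,"grip": 80},
    {"translation": [0,0,0],"twist": 0.118,"grip": 80}
  ]
}}

```text
t: 9.08
position: [0.5838, 0.2635, 0.2114]
tool_rot: [-0.0, 0.582, 0.813, -0.0]
contact_force: [-0.1, 0.2, -0.6]
grip_width: 0.0679
```

```bash
python3 -c "
from h import *
plan(534.5,-97,62,19.2,34)
snap('top','t1.png');s=load('top');P=cloud(s);h=cv2.cvtColor(s['image'],cv2.COLOR_BGR2HSV)
m=(h[...,0]<6)&(h[...,1]>150);q=P[m];q=q[(q[:,2]>.11)&(q[:,2]<.14)];print(len(q),np.median(q,axis=0))"
```

```text
pos [583.8 263.5 211.4] jaw 18.8 tilt [-2.e-04 -1.e-04 -1.e+00] q6 0.04 w 0.0679 F [-0.1  0.2 -0.6] t 9.0833
twist -0.007 = 1x-0.0069 x1
xy [-324.2 -165.1    0. ] rows 11 [-29.48 -15.01   0.  ] | z [ -0.    0.  149.4] rows 5 [-0.000e+00  1.000e-02  2.988e+01]
496 [0.58104221 0.25826852 0.12646938]
```

Request:
{"method": "send_rows", "body": {
  "increments": [
    {"translation": [-29.5,-15,0],"twist": 0,"grip": 80},
    {"translation": [-29.5,-15,0],"twist": 0,"grip": 80},
    {"translation": [-29.5,-15,0],"twist": 0,"grip": 80},
    {"translation": [-29.5,-15,0],"twist": 0,"grip": 80},
    {"translation": [-29.5,-15,0],"twist": 0,"grip": 80},
    {"translation": [-29.5,-15,0],"twist": 0,"grip": 80},
    {"translation": [-29.5,-15,0],"twist": 0,"grip": 80},
    {"translation": [-29.5,-15,0],"twist": 0,"grip": 80},
    {"translation": [-29.5,-15,0],"twist": 0,"grip": 80},
    {"translation": [-29.5,-15,0],"twist": 0,"grip": 80},
    {"translation": [-29.5,-15,0],"twist": 0,"grip": 80},
    {"translation": [0,0,0],"twist": 0,"grip": 80},
    {"translation": [0,0,0],"twist": 0,"grip": 80}
  ]
}}

```text
t: 10.22
position: [0.534, -0.0987, 0.2115]
tool_rot: [-0.0, 0.58, 0.814, 0.0]
contact_force: [-0.2, 0.2, -0.3]
grip_width: 0.0685
```

```bash
python3 -c "
from h import *
plan(534.5,-97,62,19.2,34)"
```

```text
pos [534.  -98.7 211.5] jaw 19.07 tilt [-0.e+00  1.e-04 -1.e+00] q6 -0.58 w 0.0685 F [-0.2  0.2 -0.3] t 10.2167
twist -0.002 = 1x-0.0022 x1
xy [1.5 1.  0. ] rows 1 [1.48 1.02 0.  ] | z [ -0.   -0.  149.5] rows 5 [-0.  -0.  29.9]
```

Descend, grip, lift with twist.

Request:
{"method": "send_rows", "body": {
  "increments": [
    {"translation": [1.5,1,25],"twist": 0,"grip": 80},
    {"translation": [0,0,30],"twist": 0,"grip": 80},
    {"translation": [0,0,30],"twist": 0,"grip": 80},
    {"translation": [0,0,30],"twist": 0,"grip": 80},
    {"translation": [0,0,25],"twist": 0,"grip": 80},
    {"translation": [0,0,9],"twist": 0,"grip": 80},
    {"translation": [0,0,0],"twist": 0,"grip": 80},
    {"translation": [0,0,0],"twist": 0,"grip": 30},
    {"translation": [0,0,0],"twist": 0,"grip": 30},
    {"translation": [0,0,0],"twist": 0,"grip": 30},
    {"translation": [0,0,0],"twist": 0,"grip": 30},
    {"translation": [0,0,0],"twist": 0,"grip": 30},
    {"translation": [0,0,0],"twist": 0,"grip": 30}
  ]
}}

```text
t: 11.3
position: [0.5362, -0.0957, 0.0652]
tool_rot: [0.002, 0.58, 0.815, 0.001]
contact_force: [-0.9, 0.2, 5.6]
grip_width: 0.0409
```

Request:
{"method": "send_rows", "body": {
  "increments": [
    {"translation": [0,0,-15],"twist": 0,"grip": 30},
    {"translation": [0,0,-28],"twist": 0,"grip": 30},
    {"translation": [0,0,-30],"twist": 0,"grip": 30},
    {"translation": [0,0,-30],"twist": 0,"grip": 30},
    {"translation": [0,0,-30],"twist": -0.118,"grip": 30},
    {"translation": [0,0,-15],"twist": -0.118,"grip": 30},
    {"translation": [0,0,0],"twist": -0.118,"grip": 30},
    {"translation": [0,0,0],"twist": -0.118,"grip": 30},
    {"translation": [0,0,0],"twist": -0.118,"grip": 30},
    {"translation": [0,0,0],"twist": -0.118,"grip": 30},
    {"translation": [0,0,0],"twist": -0.118,"grip": 30},
    {"translation": [0,0,0],"twist": -0.118,"grip": 30},
    {"translation": [0,0,0],"twist": -0.118,"grip": 30},
    {"translation": [0,0,0],"twist": -0.118,"grip": 30},
    {"translation": [0,0,0],"twist": 0,"grip": 30}
  ]
}}

```text
t: 12.55
position: [0.5348, -0.0955, 0.2108]
tool_rot: [0.0, 0.026, 1.0, -0.0]
contact_force: [0.1, 0.2, -1.8]
grip_width: 0.0413
```

```bash
python3 -c "
from h import *
plan(433,272,72,86.9,28)"
```

```text
pos [534.8 -95.5 210.8] jaw 86.98 tilt [ 3.e-04 -1.e-04 -1.e+00] q6 -1.76 w 0.0413 F [ 0.1  0.2 -1.8] t 12.55
twist 0.001 = 1x0.0014 x1
xy [ 1.215e+02  3.615e+02 -1.000e-01] rows 14 [ 8.68 25.82 -0.  ] | z [  0.    0.  138.8] rows 5 [1.000e-02 0.000e+00 2.777e+01]
```

Request:
{"method": "send_rows", "body": {
  "increments": [
    {"translation": [4.2,13,0],"twist": 0,"grip": 30},
    {"translation": [8.7,25.8,0],"twist": 0,"grip": 30},
    {"translation": [8.7,25.8,0],"twist": 0,"grip": 30},
    {"translation": [8.7,25.8,0],"twist": 0,"grip": 30},
    {"translation": [8.7,25.8,0],"twist": 0,"grip": 30},
    {"translation": [8.7,25.8,0],"twist": 0,"grip": 30},
    {"translation": [8.7,25.8,0],"twist": 0,"grip": 30},
    {"translation": [8.7,25.8,0],"twist": 0,"grip": 30},
    {"translation": [8.7,25.8,0],"twist": 0,"grip": 30},
    {"translation": [8.7,25.8,0],"twist": 0,"grip": 30},
    {"translation": [8.7,25.8,0],"twist": 0,"grip": 30},
    {"translation": [8.7,25.8,0],"twist": 0,"grip": 30},
    {"translation": [8.7,25.8,0],"twist": 0,"grip": 30},
    {"translation": [8.7,25.8,0],"twist": 0,"grip": 30},
    {"translation": [4.2,13,0],"twist": 0,"grip": 30}
  ]
}}

```text
t: 13.8
position: [0.4323, 0.2753, 0.2107]
tool_rot: [-0.0, 0.029, 1.0, 0.001]
contact_force: [0.1, -0.4, -1.8]
grip_width: 0.0409
```

Request:
{"method": "send_rows", "body": {
  "increments": [
    {"translation": [0,0,20],"twist": 0,"grip": 30},
    {"translation": [0,0,30],"twist": 0,"grip": 30},
    {"translation": [0,0,30],"twist": 0,"grip": 30},
    {"translation": [0,0,30],"twist": 0,"grip": 30},
    {"translation": [0,0,18],"twist": 0,"grip": 30},
    {"translation": [0,0,8],"twist": 0,"grip": 30},
    {"translation": [0,0,4],"twist": 0,"grip": 30},
    {"translation": [0,0,1],"twist": 0,"grip": 30},
    {"translation": [0,0,0],"twist": 0,"grip": 30},
    {"translation": [0,0,0],"twist": 0,"grip": 30}
  ]
}}

```text
t: 14.63
position: [0.4349, 0.2728, 0.0715]
tool_rot: [0.001, 0.029, 1.0, 0.001]
contact_force: [0.6, 0.2, -1.3]
grip_width: 0.0414
```

```bash
python3 -c "
from h import *
plan(433,272,67,86.9,28)"
```

```text
pos [434.9 272.8  71.5] jaw 86.71 tilt [ 0.0027  0.0015 -1.    ] q6 -1.02 w 0.0414 F [ 0.6  0.2 -1.3] t 14.6333
twist -0.003 = 1x-0.0033 x1
xy [ 1.9 -0.9 -0. ] rows 1 [ 1.85 -0.92 -0.01] | z [ 0.  -0.   4.5] rows 1 [ 0.01 -0.01  4.54]
```

Lower, release, rise and twist for blue.

Request:
{"method": "send_rows", "body": {
  "increments": [
    {"translation": [1,-1,1.5],"twist": 0,"grip": 30},
    {"translation": [0,0,1],"twist": 0,"grip": 30},
    {"translation": [0,0,1],"twist": 0,"grip": 30},
    {"translation": [0,0,1],"twist": 0,"grip": 30},
    {"translation": [0,0,0],"twist": 0,"grip": 30}
  ]
}}

```text
t: 15.05
position: [0.4338, 0.2714, 0.0672]
tool_rot: [0.001, 0.029, 1.0, 0.0]
contact_force: [-1.2, -1.6, 5.9]
grip_width: 0.0414
```

Request:
{"method": "send_rows", "body": {
  "increments": [
    {"translation": [0,0,0],"twist": 0,"grip": 75},
    {"translation": [0,0,0],"twist": 0,"grip": 75},
    {"translation": [0,0,0],"twist": 0,"grip": 75},
    {"translation": [0,0,0],"twist": 0,"grip": 75},
    {"translation": [0,0,-15],"twist": 0,"grip": 80},
    {"translation": [0,0,-30],"twist": 0,"grip": 80},
    {"translation": [0,0,-35],"twist": 0,"grip": 80},
    {"translation": [0,0,-35],"twist": 0.118,"grip": 80},
    {"translation": [0,0,-30],"twist": 0.118,"grip": 80},
    {"translation": [0,0,0],"twist": 0.118,"grip": 80},
    {"translation": [0,0,0],"twist": 0.118,"grip": 80},
    {"translation": [0,0,0],"twist": 0.118,"grip": 80},
    {"translation": [0,0,0],"twist": 0.118,"grip": 80},
    {"translation": [0,0,0],"twist": 0.118,"grip": 80},
    {"translation": [0,0,0],"twist": 0.118,"grip": 80},
    {"translation": [0,0,0],"twist": 0.118,"grip": 80},
    {"translation": [0,0,0],"twist": 0.118,"grip": 80}
  ]
}}

```text
t: 16.47
position: [0.4329, 0.2713, 0.2098]
tool_rot: [-0.0, 0.582, 0.813, -0.0]
contact_force: [0.6, 1.1, 0.2]
grip_width: 0.0682
```

```bash
python3 -c "
from h import *
plan(620,-28.5,62,19.2,34)"
```

```text
pos [432.9 271.3 209.8] jaw 18.8 tilt [-4.e-04 -2.e-04 -1.e+00] q6 0.17 w 0.0682 F [0.6 1.1 0.2] t 16.4667
twist -0.007 = 1x-0.0069 x1
xy [-344.7   78.1   -0. ] rows 11 [-31.33   7.1   -0.  ] | z [0.000e+00 1.000e-01 1.478e+02] rows 5 [0.000e+00 1.000e-02 2.956e+01]
```

Request:
{"method": "send_rows", "body": {
  "increments": [
    {"translation": [-31.3,7.1,0],"twist": -0.007,"grip": 80},
    {"translation": [-31.3,7.1,0],"twist": 0,"grip": 80},
    {"translation": [-31.3,7.1,0],"twist": 0,"grip": 80},
    {"translation": [-31.3,7.1,0],"twist": 0,"grip": 80},
    {"translation": [-31.3,7.1,0],"twist": 0,"grip": 80},
    {"translation": [-31.3,7.1,0],"twist": 0,"grip": 80},
    {"translation": [-31.3,7.1,0],"twist": 0,"grip": 80},
    {"translation": [-31.3,7.1,0],"twist": 0,"grip": 80},
    {"translation": [-31.3,7.1,0],"twist": 0,"grip": 80},
    {"translation": [-31.3,7.1,0],"twist": 0,"grip": 80},
    {"translation": [-31.3,7.1,0],"twist": 0,"grip": 80},
    {"translation": [0,0,0],"twist": 0,"grip": 80},
    {"translation": [0,0,0],"twist": 0,"grip": 80},
    {"translation": [0,0,0],"twist": 0,"grip": 80}
  ]
}}

```text
t: 17.63
position: [0.6213, -0.0269, 0.2096]
tool_rot: [-0.001, 0.577, 0.817, -0.0]
contact_force: [-0.9, -0.7, 1.1]
grip_width: 0.068
```

```bash
python3 -c "
from h import *
plan(620,-28.5,62,19.2,34)"
```

```text
pos [621.3 -26.9 209.6] jaw 19.52 tilt [-1.e-03  6.e-04 -1.e+00] q6 -0.44 w 0.068 F [-0.9 -0.7  1.1] t 17.6333
twist 0.006 = 1x0.0056 x1
xy [-1.1 -1.8  0. ] rows 1 [-1.06 -1.76  0.  ] | z [-1.000e-01  1.000e-01  1.476e+02] rows 5 [-3.000e-02  2.000e-02  2.952e+01]
```

Request:
{"method": "send_rows", "body": {
  "increments": [
    {"translation": [-1,-1.5,25],"twist": 0,"grip": 80},
    {"translation": [0,0,30],"twist": 0,"grip": 80},
    {"translation": [0,0,30],"twist": 0,"grip": 80},
    {"translation": [0,0,30],"twist": 0,"grip": 80},
    {"translation": [0,0,23],"twist": 0,"grip": 80},
    {"translation": [0,0,9],"twist": 0,"grip": 80},
    {"translation": [0,0,0],"twist": 0,"grip": 80},
    {"translation": [0,0,0],"twist": 0,"grip": 30},
    {"translation": [0,0,0],"twist": 0,"grip": 30},
    {"translation": [0,0,0],"twist": 0,"grip": 30},
    {"translation": [0,0,0],"twist": 0,"grip": 30},
    {"translation": [0,0,0],"twist": 0,"grip": 30},
    {"translation": [0,0,0],"twist": 0,"grip": 30}
  ]
}}

```text
t: 18.72
position: [0.6217, -0.0286, 0.066]
tool_rot: [0.002, 0.577, 0.817, 0.001]
contact_force: [-1.8, 0.4, 6.5]
grip_width: 0.0413
```

Request:
{"method": "send_rows", "body": {
  "increments": [
    {"translation": [0,0,-15],"twist": 0,"grip": 30},
    {"translation": [0,0,-28],"twist": 0,"grip": 30},
    {"translation": [0,0,-30],"twist": 0,"grip": 30},
    {"translation": [0,0,-30],"twist": 0,"grip": 30},
    {"translation": [0,0,-30],"twist": -0.118,"grip": 30},
    {"translation": [0,0,-15],"twist": -0.118,"grip": 30},
    {"translation": [0,0,0],"twist": -0.118,"grip": 30},
    {"translation": [0,0,0],"twist": -0.118,"grip": 30},
    {"translation": [0,0,0],"twist": -0.118,"grip": 30},
    {"translation": [0,0,0],"twist": -0.118,"grip": 30},
    {"translation": [0,0,0],"twist": -0.118,"grip": 30},
    {"translation": [0,0,0],"twist": -0.118,"grip": 30},
    {"translation": [0,0,0],"twist": -0.118,"grip": 30},
    {"translation": [0,0,0],"twist": -0.118,"grip": 30},
    {"translation": [0,0,0],"twist": 0,"grip": 30}
  ]
}}

```text
t: 19.97
position: [0.6205, -0.0287, 0.2113]
tool_rot: [0.0, 0.023, 1.0, 0.0]
contact_force: [-0.2, 0.2, -2.7]
grip_width: 0.0413
```

```bash
python3 -c "
from h import *
plan(508,268,72,86.9,28)"
```

```text
pos [620.5 -28.7 211.3] jaw 87.38 tilt [ 4.e-04  0.e+00 -1.e+00] q6 -1.63 w 0.0413 F [-0.2  0.2 -2.7] t 19.9667
twist 0.008 = 1x0.0083 x1
xy [128.4 290.2  -0. ] rows 12 [10.7  24.18 -0.  ] | z [ 1.000e-01 -0.000e+00  1.393e+02] rows 5 [ 1.000e-02 -0.000e+00  2.787e+01]
```

Request:
{"method": "send_rows", "body": {
  "increments": [
    {"translation": [5.3,12.1,0],"twist": 0.008,"grip": 30},
    {"translation": [10.7,24.2,0],"twist": 0,"grip": 30},
    {"translation": [10.7,24.2,0],"twist": 0,"grip": 30},
    {"translation": [10.7,24.2,0],"twist": 0,"grip": 30},
    {"translation": [10.7,24.2,0],"twist": 0,"grip": 30},
    {"translation": [10.7,24.2,0],"twist": 0,"grip": 30},
    {"translation": [10.7,24.2,0],"twist": 0,"grip": 30},
    {"translation": [10.7,24.2,0],"twist": 0,"grip": 30},
    {"translation": [10.7,24.2,0],"twist": 0,"grip": 30},
    {"translation": [10.7,24.2,0],"twist": 0,"grip": 30},
    {"translation": [10.7,24.2,0],"twist": 0,"grip": 30},
    {"translation": [10.7,24.2,0],"twist": 0,"grip": 30},
    {"translation": [5.3,12,0],"twist": 0,"grip": 30},
    {"translation": [0,0,0],"twist": 0,"grip": 30}
  ]
}}

```text
t: 21.13
position: [0.508, 0.271, 0.2113]
tool_rot: [-0.0, 0.029, 1.0, 0.0]
contact_force: [-0.2, 0.0, -1.7]
grip_width: 0.041
```

Request:
{"method": "send_rows", "body": {
  "increments": [
    {"translation": [0,0,20],"twist": 0,"grip": 30},
    {"translation": [0,0,30],"twist": 0,"grip": 30},
    {"translation": [0,0,30],"twist": 0,"grip": 30},
    {"translation": [0,0,30],"twist": 0,"grip": 30},
    {"translation": [0,0,18],"twist": 0,"grip": 30},
    {"translation": [0,0,8],"twist": 0,"grip": 30},
    {"translation": [0,0,4],"twist": 0,"grip": 30},
    {"translation": [0,0,1],"twist": 0,"grip": 30},
    {"translation": [0,0,0],"twist": 0,"grip": 30},
    {"translation": [0,0,0],"twist": 0,"grip": 30}
  ]
}}

```text
t: 21.97
position: [0.5101, 0.2689, 0.0722]
tool_rot: [0.001, 0.029, 1.0, 0.001]
contact_force: [-0.6, -0.0, -1.4]
grip_width: 0.0409
```

```bash
python3 -c "
from h import *
plan(508,268,68,86.9,28)"
```

```text
pos [510.1 268.9  72.2] jaw 86.66 tilt [ 0.003   0.0013 -1.    ] q6 -1.09 w 0.0409 F [-0.6 -0.  -1.4] t 21.9667
twist -0.004 = 1x-0.0042 x1
xy [ 2.1 -1.  -0. ] rows 1 [ 2.06 -0.97 -0.01] | z [ 0.  -0.   4.2] rows 1 [ 0.01 -0.01  4.19]
```

Request:
{"method": "send_rows", "body": {
  "increments": [
    {"translation": [1,-1,1.5],"twist": 0,"grip": 30},
    {"translation": [0,0,1],"twist": 0,"grip": 30},
    {"translation": [0,0,1],"twist": 0,"grip": 30},
    {"translation": [0,0,0.8],"twist": 0,"grip": 30},
    {"translation": [0,0,0],"twist": 0,"grip": 30},
    {"translation": [0,0,0],"twist": 0,"grip": 75},
    {"translation": [0,0,0],"twist": 0,"grip": 75},
    {"translation": [0,0,0],"twist": 0,"grip": 75},
    {"translation": [0,0,0],"twist": 0,"grip": 75},
    {"translation": [0,0,-15],"twist": 0,"grip": 75},
    {"translation": [0,0,-30],"twist": 0,"grip": 75},
    {"translation": [0,0,-35],"twist": 0,"grip": 75},
    {"translation": [0,0,-35],"twist": 0,"grip": 75},
    {"translation": [0,0,-30],"twist": 0.118,"grip": 75},
    {"translation": [0,0,0],"twist": 0.118,"grip": 75},
    {"translation": [0,0,0],"twist": 0.118,"grip": 75},
    {"translation": [0,0,0],"twist": 0.118,"grip": 75},
    {"translation": [0,0,0],"twist": 0.118,"grip": 75},
    {"translation": [0,0,0],"twist": 0.118,"grip": 75},
    {"translation": [0,0,0],"twist": 0.118,"grip": 75}
  ]
}}

```text
t: 23.63
position: [0.5079, 0.2677, 0.2105]
tool_rot: [-0.0, 0.43, 0.903, -0.0]
contact_force: [-0.1, -0.0, -0.8]
grip_width: 0.0639
```

Request:
{"method": "send_rows", "body": {
  "increments": [
    {"translation": [0,0,0],"twist": 0.118,"grip": 75},
    {"translation": [0,0,0],"twist": 0.118,"grip": 75},
    {"translation": [0,0,0],"twist": 0.118,"grip": 75},
    {"translation": [0,0,0],"twist": 0,"grip": 75}
  ]
}}

```text
t: 23.97
position: [0.5079, 0.2677, 0.2105]
tool_rot: [-0.0, 0.582, 0.813, -0.0]
contact_force: [-0.2, -0.3, -0.3]
grip_width: 0.0639
```

```bash
python3 -c "
from h import *
plan(571.5,-45.3,190,19.2,34)"
```

```text
pos [507.9 267.7 210.5] jaw 18.84 tilt [-4.e-04 -2.e-04 -1.e+00] q6 0.1 w 0.0639 F [-0.2 -0.3 -0.3] t 23.9667
twist -0.006 = 1x-0.0063 x1
xy [-316.5  -42.9    0. ] rows 10 [-31.65  -4.29   0.  ] | z [ 0.   0.  20.5] rows 1 [0.000e+00 1.000e-02 2.048e+01]
```

Request:
{"method": "send_rows", "body": {
  "increments": [
    {"translation": [-31.6,-4.3,0],"twist": -0.006,"grip": 75},
    {"translation": [-31.6,-4.3,0],"twist": 0,"grip": 75},
    {"translation": [-31.6,-4.3,0],"twist": 0,"grip": 75},
    {"translation": [-31.6,-4.3,0],"twist": 0,"grip": 60},
    {"translation": [-31.6,-4.3,0],"twist": 0,"grip": 60},
    {"translation": [-31.6,-4.3,0],"twist": 0,"grip": 60},
    {"translation": [-31.6,-4.3,0],"twist": 0,"grip": 60},
    {"translation": [-31.6,-4.3,0],"twist": 0,"grip": 60},
    {"translation": [-31.6,-4.3,0],"twist": 0,"grip": 60},
    {"translation": [0,0,0],"twist": 0,"grip": 60},
    {"translation": [0,0,0],"twist": 0,"grip": 60},
    {"translation": [0,0,0],"twist": 0,"grip": 60}
  ]
}}

```text
t: 24.97
position: [0.5658, -0.0132, 0.2106]
tool_rot: [-0.0, 0.577, 0.817, 0.0]
contact_force: [0.1, 0.1, -0.0]
grip_width: 0.0515
```

```bash
cat >> h.py <<'E'
def wworld(s,p):
    R=Rot.from_quat(p['tool_rot'],scalar_first=True).as_matrix();return cloud(s)@R.T+p['position']
def fin(P,im,zlo=.053,zhi=.066):
    h=cv2.cvtColor(im,cv2.COLOR_BGR2HSV);m=(h[...,0]>=8)&(h[...,0]<=20)&(h[...,1]>150);q=P[m]
    q=q[(q[:,2]>zlo)&(q[:,2]<zhi)]
    z=np.median(q[:,2]);q=q[np.all(abs(q[:,:2]-np.median(q[:,:2],0))<.045,axis=1)]
    print('fin',len(q),cv2.minAreaRect((q[:,:2]*1000).astype(np.float32)),z)
E
python3 -c "
from h import *
plan(571.5,-45.3,190,19.2,34)
p=state();s=snap('wrist','w2.png');P=wworld(s,p);fin(P,s['image'])
t=snap('top','t2.png');fin(cloud(t),t['image'])
c=snap('scene','s2.png');fin(cloud(c),c['image'])
"
```

```text
pos [565.8 -13.2 210.6] jaw 19.53 tilt [-4.e-04  6.e-04 -1.e+00] q6 -0.42 w 0.0515 F [ 0.1  0.1 -0. ] t 24.9667
twist 0.006 = 1x0.0057 x1
xy [-32.2  -5.1  -0. ] rows 1 [-3.217e+01 -5.130e+00 -2.000e-02] | z [-0.   0.  20.6] rows 1 [-1.000e-02  0.000e+00  2.055e+01]
fin 830 ((569.6487426757812, -44.042259216308594), (11.753541946411133, 57.89048767089844), 19.291471481323242) 0.05722906155905577
fin 0 ((0.0, 0.0), (0.0, 0.0), 0.0) nan
fin 119 ((572.3173217773438, -45.51494216918945), (14.404178619384766, 60.754486083984375), 19.392309188842773) 0.054829421019765956
  return _methods._mean(a, axis=axis, dtype=dtype,
  ret = ret.dtype.type(ret / rcount)
  ret = um.true_divide(
```

View pics/w2.png

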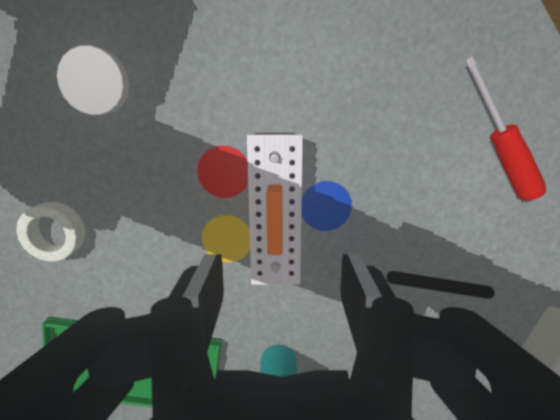

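View pics/s2.png

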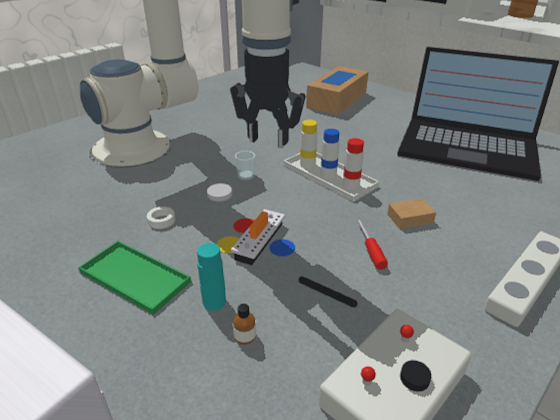

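Request:
{"method": "send_rows", "body": {
  "increments": [
    {"translation": [-16,-2.3,0],"twist": 0.004,"grip": 35},
    {"translation": [-16,-2.2,0],"twist": 0,"grip": 35},
    {"translation": [0,0,25],"twist": 0,"grip": 35},
    {"translation": [0,0,30],"twist": 0,"grip": 35},
    {"translation": [0,0,30],"twist": 0,"grip": 35},
    {"translation": [0,0,25],"twist": 0,"grip": 35},
    {"translation": [0,0,15],"twist": 0,"grip": 35},
    {"translation": [0,0,0],"twist": 0,"grip": 35},
    {"translation": [0,0,0],"twist": 0,"grip": 35},
    {"translation": [0,0,0],"twist": 0,"grip": 35}
  ]
}}

```text
t: 25.95
position: [0.573, -0.0446, 0.0876]
tool_rot: [0.001, 0.579, 0.815, 0.001]
contact_force: [0.3, 0.1, 1.4]
grip_width: 0.0296
```

```bash
python3 -c "
from h import *
plan(572.1,-44.9,32,19.3,34)
p=state();s=snap('wrist','w3.png');P=wworld(s,p);fin(P,s['image'])
"
```

```text
pos [573.  -44.6  87.6] jaw 19.26 tilt [ 2.3e-03 -2.0e-04 -1.0e+00] q6 -0.47 w 0.0296 F [0.3 0.1 1.4] t 25.95
twist -0.001 = 1x-0.0006 x1
xy [ 0.  -0.9 -0. ] rows 1 [ 0.02 -0.89 -0.  ] | z [ 0.1 -0.1 55.6] rows 2 [ 0.03 -0.06 27.79]
fin 2554 ((569.4597778320312, -44.31019592285156), (12.766404151916504, 58.56806182861328), 19.54755401611328) 0.05720540910241875
```

View pics/w3.png

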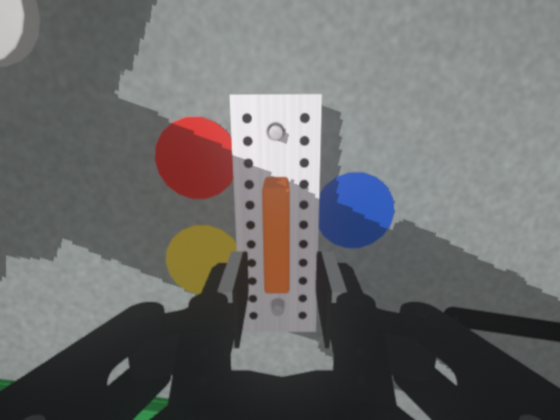

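Request:
{"method": "send_rows", "body": {
  "increments": [
    {"translation": [0,-0.8,15],"twist": 0,"grip": 35},
    {"translation": [0,0,20],"twist": 0,"grip": 35},
    {"translation": [0,0,12],"twist": 0,"grip": 35},
    {"translation": [0,0,6],"twist": 0,"grip": 35},
    {"translation": [0,0,0],"twist": 0,"grip": 35},
    {"translation": [0,0,0],"twist": 0,"grip": 35},
    {"translation": [0,0,0],"twist": 0,"grip": 35}
  ]
}}

```text
t: 26.58
position: [0.5722, -0.0455, 0.0342]
tool_rot: [0.001, 0.579, 0.815, 0.0]
contact_force: [0.4, -0.5, -0.7]
grip_width: 0.0297
```

```bash
python3 -c "
from h import *
plan(572.1,-44.9,33,19.3,34)
"
```

```text
pos [572.2 -45.5  34.2] jaw 19.19 tilt [ 2.e-03 -3.e-04 -1.e+00] q6 -0.47 w 0.0297 F [ 0.4 -0.5 -0.7] t 26.5833
twist -0.002 = 1x-0.0018 x1
xy [ 0.6  0.1 -0. ] rows 1 [ 0.61  0.1  -0.  ] | z [ 0.  -0.   1.2] rows 1 [ 0.  -0.   1.2]
```

Request:
{"method": "send_rows", "body": {
  "increments": [
    {"translation": [0,0,1.5],"twist": 0,"grip": 20},
    {"translation": [0,0,0],"twist": 0,"grip": 14},
    {"translation": [0,0,0],"twist": 0,"grip": 5},
    {"translation": [0,0,0],"twist": 0,"grip": 5},
    {"translation": [0,0,0],"twist": 0,"grip": 5},
    {"translation": [0,0,0],"twist": 0,"grip": 5},
    {"translation": [0,0,0],"twist": 0,"grip": 5}
  ],
  "force": 60
}}

```text
t: 27.17
position: [0.5711, -0.0459, 0.0326]
tool_rot: [0.0, 0.579, 0.815, -0.001]
contact_force: [-4.4, -1.0, 5.2]
grip_width: 0.013
```

```bash
python3 -c "
from h import *
plan(572.1,-44.9,33,19.3,34)
"
```

```text
pos [571.1 -45.9  32.6] jaw 19.19 tilt [-4.e-04 -1.e-03 -1.e+00] q6 -0.47 w 0.013 F [-4.4 -1.   5.2] t 27.1667
twist -0.002 = 1x-0.0019 x1
xy [ 0.7  1.3 -0. ] rows 1 [ 0.67  1.27 -0.  ] | z [-0.  -0.  -0.4] rows 1 [-0.   -0.   -0.44]
```

Request:
{"method": "send_rows", "body": {
  "increments": [
    {"translation": [0,-0.5,0],"twist": 0,"grip": 5},
    {"translation": [0,-0.5,0],"twist": 0,"grip": 5},
    {"translation": [0,0,0],"twist": 0,"grip": 5},
    {"translation": [0,0,0],"twist": 0,"grip": 5}
  ]
}}

```text
t: 27.5
position: [0.5711, -0.046, 0.0325]
tool_rot: [0.001, 0.579, 0.815, 0.0]
contact_force: [-1.7, -0.7, 5.5]
grip_width: 0.0125
```

Request:
{"method": "send_rows", "body": {
  "increments": [
    {"translation": [0,-0.5,0],"twist": 0,"grip": 5},
    {"translation": [0,0,-1.5],"twist": 0,"grip": 5},
    {"translation": [0,0,-1.5],"twist": 0,"grip": 5},
    {"translation": [0,0,-2],"twist": 0,"grip": 5},
    {"translation": [0,0,-2],"twist": 0,"grip": 5},
    {"translation": [0,0,0],"twist": 0,"grip": 5}
  ]
}}

```text
t: 28.0
position: [0.57, -0.0458, 0.0383]
tool_rot: [-0.0, 0.579, 0.815, 0.0]
contact_force: [0.9, -1.0, -2.1]
grip_width: 0.0129
```

Request:
{"method": "send_rows", "body": {
  "increments": [
    {"translation": [0,0,-4],"twist": 0,"grip": 5},
    {"translation": [0,0,-4],"twist": 0,"grip": 5},
    {"translation": [0,0,-5],"twist": 0,"grip": 5},
    {"translation": [0,0,-5],"twist": 0,"grip": 5},
    {"translation": [0,0,-15],"twist": 0,"grip": 5},
    {"translation": [0,0,-25],"twist": 0,"grip": 5},
    {"translation": [0,0,-30],"twist": 0,"grip": 5},
    {"translation": [0,0,-30],"twist": 0,"grip": 5},
    {"translation": [0,0,-20],"twist": 0,"grip": 5},
    {"translation": [0,0,0],"twist": 0,"grip": 5},
    {"translation": [0,0,0],"twist": 0,"grip": 5}
  ]
}}

```text
t: 28.92
position: [0.5706, -0.0459, 0.1782]
tool_rot: [0.001, 0.579, 0.815, 0.001]
contact_force: [-0.2, -0.9, -3.1]
grip_width: 0.0129
```

```bash
python3 -c "
from h import *
plan(477,-282.5,170,-79.2,34)
s=snap('scene','s3.png');im=s['image'];cv2.imwrite('pics/s3c.png',cv2.resize(im[100:290,70:330],None,fx=3,fy=3))
"
```

```text
pos [570.6 -45.9 178.2] jaw 19.2 tilt [ 3.2e-03 -3.0e-04 -1.0e+00] q6 -0.47 w 0.0129 F [-0.2 -0.9 -3.1] t 28.9167
twist -1.424 = 1x-0.1187 x12
xy [ 1.363e+02 -2.149e+02 -2.000e-01] rows 8 [ 17.03 -26.86  -0.03] | z [0.  0.  8.2] rows 1 [0.03 0.01 8.15]
```

View pics/s3c.png

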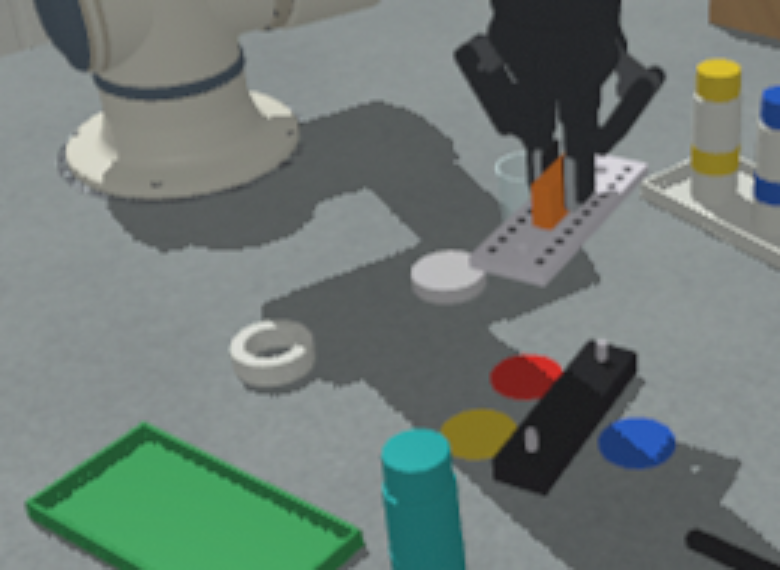

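Request:
{"method": "send_rows", "body": {
  "increments": [
    {"translation": [0,0,0],"twist": -0.1187,"grip": 5},
    {"translation": [0,0,0],"twist": -0.1187,"grip": 5},
    {"translation": [0,0,0],"twist": -0.1187,"grip": 5},
    {"translation": [0,0,0],"twist": -0.1187,"grip": 5},
    {"translation": [0,0,0],"twist": -0.1187,"grip": 5},
    {"translation": [0,0,0],"twist": -0.1187,"grip": 5},
    {"translation": [0,0,0],"twist": -0.1187,"grip": 5},
    {"translation": [0,0,0],"twist": -0.1187,"grip": 5},
    {"translation": [0,0,0],"twist": -0.1187,"grip": 5},
    {"translation": [0,0,0],"twist": -0.1187,"grip": 5},
    {"translation": [0,0,0],"twist": -0.1187,"grip": 5},
    {"translation": [0,0,0],"twist": -0.1187,"grip": 5}
  ]
}}

```text
t: 29.97
position: [0.5689, -0.0457, 0.1732]
tool_rot: [-0.002, -0.097, 0.995, 0.001]
contact_force: [0.0, -0.4, -2.0]
grip_width: 0.0128
```

```bash
python3 -c "
from h import *
c=load('scene');P=cloud(c);h=cv2.cvtColor(c['image'],cv2.COLOR_BGR2HSV)
m=(h[...,0]>50)&(h[...,0]<75)&(h[...,1]>120);m[:,195:]=0
q=P[m];q=q[(q[:,2]>-.01)&(q[:,2]<.025)]
q=q[(abs(q[:,0]-.477)<.13)&(abs(q[:,1]+.2825)<.1)]
print(len(q),cv2.minAreaRect((q[:,:2]*1000).astype(np.float32)),np.percentile(q[:,2],[5,50,99]))
plan(477.5,-282.5,170,100.8,28)
"
```

```text
4176 ((476.93231201171875, -278.6005859375), (200.08660888671875, 111.00931549072266), 11.02574634552002) [-0.00053284  0.00151097  0.01191408]
pos [568.9 -45.7 173.2] jaw 101.14 tilt [-4.9e-03  8.0e-04 -1.0e+00] q6 -1.91 w 0.0128 F [ 0.  -0.4 -2. ] t 29.9667
twist 0.006 = 1x0.0060 x1
xy [ 134.1 -215.5    0.3] rows 10 [ 13.41 -21.55   0.03] | z [-0.  -0.   3.2] rows 1 [-0.02 -0.01  3.22]
```

Request:
{"method": "send_rows", "body": {
  "increments": [
    {"translation": [7,-11,0],"twist": 0,"grip": 5},
    {"translation": [13.4,-21.5,0],"twist": 0,"grip": 5},
    {"translation": [13.4,-21.5,0],"twist": 0,"grip": 5},
    {"translation": [13.4,-21.5,0],"twist": 0,"grip": 5},
    {"translation": [13.4,-21.5,0],"twist": 0,"grip": 5},
    {"translation": [13.4,-21.5,0],"twist": 0,"grip": 5},
    {"translation": [13.4,-21.5,0],"twist": 0,"grip": 5},
    {"translation": [13.4,-21.5,0],"twist": 0,"grip": 5},
    {"translation": [13.4,-21.5,0],"twist": 0,"grip": 5},
    {"translation": [13.4,-21.5,0],"twist": 0,"grip": 5},
    {"translation": [7,-11,0],"twist": 0,"grip": 5},
    {"translation": [0,0,0],"twist": 0,"grip": 5},
    {"translation": [0,0,0],"twist": 0,"grip": 5}
  ]
}}

```text
t: 31.05
position: [0.4774, -0.283, 0.1749]
tool_rot: [-0.001, -0.093, 0.996, 0.001]
contact_force: [1.0, 0.3, -2.4]
grip_width: 0.0129
```

```bash
python3 -c "
from h import *
plan(477.5,-282.5,50,100.8,28)
snap('top','t3.png');im=load('top')['image'];cv2.imwrite('pics/t3c.png',cv2.resize(im[180:340,360:520],None,fx=3.5,fy=3.5))
"
```

```text
pos [ 477.4 -283.   174.9] jaw 100.63 tilt [-0.0017  0.0018 -1.    ] q6 -2.35 w 0.0129 F [ 1.   0.3 -2.4] t 31.05
twist -0.003 = 1x-0.0029 x1
xy [-0.2  0.5  0. ] rows 1 [-0.17  0.46  0.  ] | z [ -0.2  -0.3 124.9] rows 5 [-0.03 -0.05 24.99]
```

View pics/t3c.png

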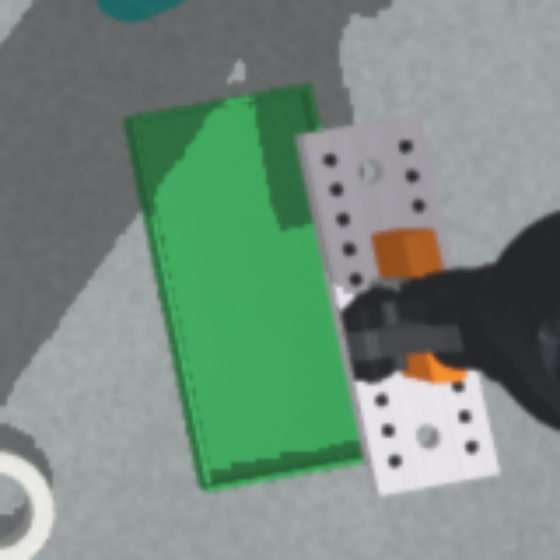

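Request:
{"method": "send_rows", "body": {
  "increments": [
    {"translation": [0,0.5,15],"twist": 0,"grip": 5},
    {"translation": [0,0,25],"twist": 0,"grip": 5},
    {"translation": [0,0,25],"twist": 0,"grip": 5},
    {"translation": [0,0,25],"twist": 0,"grip": 5},
    {"translation": [0,0,25],"twist": 0,"grip": 5},
    {"translation": [0,0,17],"twist": 0,"grip": 5},
    {"translation": [0,0,8],"twist": 0,"grip": 5},
    {"translation": [0,0,4],"twist": 0,"grip": 5},
    {"translation": [0,0,0],"twist": 0,"grip": 5},
    {"translation": [0,0,0],"twist": 0,"grip": 5},
    {"translation": [0,0,0],"twist": 0,"grip": 5}
  ]
}}

```text
t: 32.02
position: [0.4791, -0.2827, 0.0342]
tool_rot: [0.001, -0.094, 0.996, -0.001]
contact_force: [0.3, 0.4, -2.7]
grip_width: 0.0128
```

```bash
python3 -c "
from h import *
plan(477.5,-282.5,17,100.8,28)
t=snap('top','t4.png');im=t['image'];cv2.imwrite('pics/t4c.png',cv2.resize(im[180:340,360:520],None,fx=3.5,fy=3.5))
"
```

```text
pos [ 479.1 -282.7   34.2] jaw 100.82 tilt [ 0.0025 -0.0016 -1.    ] q6 -2.35 w 0.0128 F [ 0.3  0.4 -2.7] t 32.0167
twist 0.000 = 1x0.0003 x1
xy [ 1.6  0.5 -0. ] rows 1 [ 1.55  0.52 -0.  ] | z [ 0.   0.  17.2] rows 1 [ 0.04  0.03 17.16]
```

View pics/t4c.png

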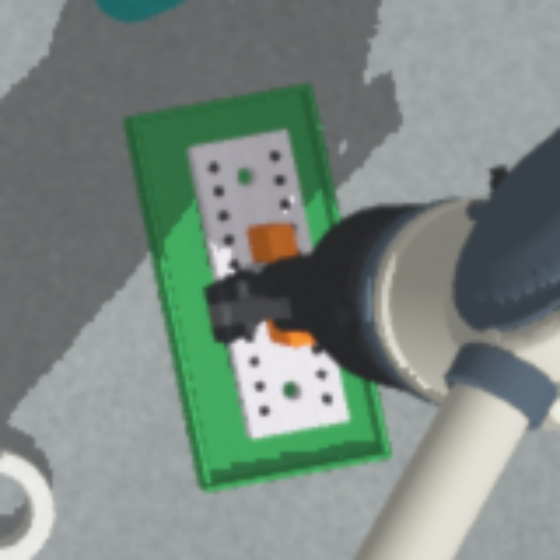

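```bash
python3 -c "
from h import *
t=load('top')
f=lambda u,v,z:atz(t,360+u/3.5,180+v/3.5,z)[:2]*1000
a=f(245,176,.0297);b=f(291,389,.0297);print('plate',(a+b)/2,np.degrees(np.arctan2(*(a-b)[::-1])),np.linalg.norm(a-b))
C=[f(u,v,.014) for u,v in((127,120),(312,87),(388,457),(205,488))];print('car',np.mean(C,0),np.degrees(np.arctan2(*((C[0]+C[1])-(C[2]+C[3]))[::-1])))
"
```

```text
plate [ 478.51364219 -283.2679402 ] 11.070385702637108 109.7200974545659
car [ 475.61474778 -283.81951469] 10.69656963264698
```

Request:
{"method": "send_rows", "body": {
  "increments": [
    {"translation": [2.5,0,4],"twist": 0,"grip": 5},
    {"translation": [0,0,5],"twist": 0,"grip": 5},
    {"translation": [0,0,3],"twist": 0,"grip": 5},
    {"translation": [0,0,2],"twist": 0,"grip": 5},
    {"translation": [0,0,1],"twist": 0,"grip": 5},
    {"translation": [0,0,0],"twist": 0,"grip": 5},
    {"translation": [0,0,0],"twist": 0,"grip": 5}
  ]
}}

```text
t: 32.65
position: [0.4757, -0.2828, 0.0172]
tool_rot: [0.0, -0.094, 0.996, 0.0]
contact_force: [-0.3, 1.0, -1.9]
grip_width: 0.0131
```

Request:
{"method": "send_rows", "body": {
  "increments": [
    {"translation": [0,0,0.7],"twist": 0,"grip": 5},
    {"translation": [0,0,0.7],"twist": 0,"grip": 5},
    {"translation": [0,0,0],"twist": 0,"grip": 5},
    {"translation": [0,0,0],"twist": 0,"grip": 5}
  ]
}}

```text
t: 32.98
position: [0.4759, -0.2829, 0.0166]
tool_rot: [0.0, -0.094, 0.996, -0.0]
contact_force: [-2.6, 1.3, 2.8]
grip_width: 0.0131
```

Request:
{"method": "send_rows", "body": {
  "increments": [
    {"translation": [0,0,0],"twist": 0,"grip": 25},
    {"translation": [0,0,0],"twist": 0,"grip": 40},
    {"translation": [0,0,0],"twist": 0,"grip": 40},
    {"translation": [0,0,0],"twist": 0,"grip": 40},
    {"translation": [0,0,-10],"twist": 0,"grip": 40},
    {"translation": [0,0,-20],"twist": 0,"grip": 40},
    {"translation": [0,0,-30],"twist": 0,"grip": 40},
    {"translation": [0,0,-35],"twist": 0,"grip": 40},
    {"translation": [0,0,-35],"twist": 0,"grip": 60},
    {"translation": [0,0,-35],"twist": 0,"grip": 80},
    {"translation": [0,0,-30],"twist": 0,"grip": 80},
    {"translation": [0,0,0],"twist": 0,"grip": 80},
    {"translation": [0,0,0],"twist": 0,"grip": 80}
  ]
}}

```text
t: 34.07
position: [0.4765, -0.2834, 0.2146]
tool_rot: [0.002, -0.094, 0.996, -0.002]
contact_force: [-0.6, 0.8, -0.5]
grip_width: 0.0686
```

```bash
python3 -c "
from h import *
plan(508,268,205,86.9,36)
p=state();s=snap('wrist','w5.png');P=wworld(s,p);fin(P,s['image'],.03,.055);
h=cv2.cvtColor(s['image'],cv2.COLOR_BGR2HSV);m=(h[...,0]>50)&(h[...,0]<75)&(h[...,1]>120);q=P[m];q=q[(q[:,2]>.0085)&(q[:,2]<.02)];print(cv2.minAreaRect((q[:,:2]*1000).astype(np.float32)))
"
```

```text
pos [ 476.5 -283.4  214.6] jaw 100.81 tilt [ 0.0051 -0.0034 -1.    ] q6 -2.36 w 0.0686 F [-0.6  0.8 -0.5] t 34.0667
twist 0.243 = 1x0.1214 x2
xy [ -1.6 552.3  -1.7] rows 16 [-0.1  34.52 -0.11] | z [0.1 0.  9.6] rows 1 [0.05 0.03 9.61]
fin 830 ((473.6138000488281, -283.63238525390625), (58.07808303833008, 11.189830780029297), 10.850076675415039) 0.04126971713026961
((475.0948486328125, -284.49932861328125), (195.4765167236328, 95.75346374511719), 10.78750991821289)
```

View pics/w5.png

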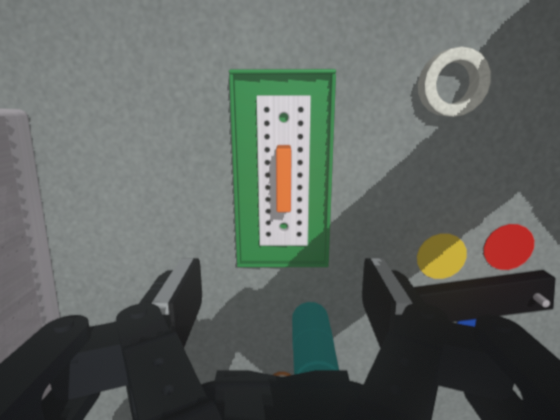

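```bash
python3 -c "
from h import *
plan(584,263.5,210,86.9,36)"
```

```text
pos [ 475.9 -283.   212.1] jaw 100.81 tilt [ 0.0017 -0.0012 -1.    ] q6 -2.36 w 0.0681 F [ 0.5 -0.7  0.1] t 34.1167
twist 0.243 = 1x0.1213 x2
xy [-7.840e+01  5.515e+02 -5.000e-01] rows 16 [-4.900e+00  3.447e+01 -3.000e-02] | z [0.  0.  2.1] rows 1 [0.   0.   2.06]
```

Request:
{"method": "send_rows", "body": {
  "increments": [
    {"translation": [0,0,0],"twist": 0.1215,"grip": 80},
    {"translation": [0,0,0],"twist": 0.1215,"grip": 80},
    {"translation": [-4.9,34.5,0],"twist": 0,"grip": 80},
    {"translation": [-4.9,34.5,0],"twist": 0,"grip": 80},
    {"translation": [-4.9,34.5,0],"twist": 0,"grip": 80},
    {"translation": [-4.9,34.5,0],"twist": 0,"grip": 80},
    {"translation": [-4.9,34.5,0],"twist": 0,"grip": 80},
    {"translation": [-4.9,34.5,0],"twist": 0,"grip": 80},
    {"translation": [-4.9,34.5,0],"twist": 0,"grip": 80},
    {"translation": [-4.9,34.5,0],"twist": 0,"grip": 80},
    {"translation": [-4.9,34.5,0],"twist": 0,"grip": 80},
    {"translation": [-4.9,34.5,0],"twist": 0,"grip": 80},
    {"translation": [-4.9,34.5,0],"twist": 0,"grip": 80},
    {"translation": [-4.9,34.5,0],"twist": 0,"grip": 80},
    {"translation": [-4.9,34.5,0],"twist": 0,"grip": 80},
    {"translation": [-4.9,34.5,0],"twist": 0,"grip": 80},
    {"translation": [-4.9,34.5,0],"twist": 0,"grip": 80},
    {"translation": [-4.9,34.3,0],"twist": 0,"grip": 80},
    {"translation": [0,0,0],"twist": 0,"grip": 80},
    {"translation": [0,0,0],"twist": 0,"grip": 80}
  ]
}}

```text
t: 35.78
position: [0.583, 0.2655, 0.2077]
tool_rot: [-0.002, 0.026, 1.0, -0.001]
contact_force: [-0.2, -0.5, 0.9]
grip_width: 0.0682
```

```bash
python3 -c "
from h import *
plan(584,263.5,67,86.9,36)"
```

```text
pos [583.  265.5 207.7] jaw 87.05 tilt [-0.0047 -0.0019 -1.    ] q6 -1.15 w 0.0682 F [-0.2 -0.5  0.9] t 35.7833
twist 0.003 = 1x0.0027 x1
xy [-1.1 -1.9 -0. ] rows 1 [-1.12 -1.9  -0.  ] | z [ -0.6   0.3 140.7] rows 4 [-0.16  0.08 35.17]
```

Request:
{"method": "send_rows", "body": {
  "increments": [
    {"translation": [0,0,25],"twist": 0,"grip": 80},
    {"translation": [0,0,30],"twist": 0,"grip": 80},
    {"translation": [0,0,30],"twist": 0,"grip": 80},
    {"translation": [0,0,30],"twist": 0,"grip": 80},
    {"translation": [0,0,20],"twist": 0,"grip": 80},
    {"translation": [0,0,9],"twist": 0,"grip": 80},
    {"translation": [0,0,0],"twist": 0,"grip": 80},
    {"translation": [0,0,0],"twist": 0,"grip": 30},
    {"translation": [0,0,0],"twist": 0,"grip": 30},
    {"translation": [0,0,0],"twist": 0,"grip": 30},
    {"translation": [0,0,0],"twist": 0,"grip": 30},
    {"translation": [0,0,0],"twist": 0,"grip": 30},
    {"translation": [0,0,0],"twist": 0,"grip": 30}
  ],
  "force": 40
}}

```text
t: 36.87
position: [0.5851, 0.264, 0.0695]
tool_rot: [0.002, 0.027, 1.0, 0.0]
contact_force: [0.1, -2.1, 6.5]
grip_width: 0.0412
```

Request:
{"method": "send_rows", "body": {
  "increments": [
    {"translation": [0,0,-15],"twist": 0,"grip": 30},
    {"translation": [0,0,-28],"twist": 0,"grip": 30},
    {"translation": [0,0,-30],"twist": 0,"grip": 30},
    {"translation": [0,0,-30],"twist": 0,"grip": 30},
    {"translation": [0,0,-30],"twist": 0.118,"grip": 30},
    {"translation": [0,0,-15],"twist": 0.118,"grip": 30},
    {"translation": [0,0,0],"twist": 0.118,"grip": 30},
    {"translation": [0,0,0],"twist": 0.118,"grip": 30},
    {"translation": [0,0,0],"twist": 0.118,"grip": 30},
    {"translation": [0,0,0],"twist": 0.118,"grip": 30},
    {"translation": [0,0,0],"twist": 0.118,"grip": 30},
    {"translation": [0,0,0],"twist": 0.118,"grip": 30},
    {"translation": [0,0,0],"twist": 0.118,"grip": 30},
    {"translation": [0,0,0],"twist": 0.118,"grip": 30},
    {"translation": [0,0,0],"twist": 0,"grip": 30}
  ]
}}

```text
t: 38.12
position: [0.5838, 0.2641, 0.2147]
tool_rot: [-0.0, 0.58, 0.814, -0.0]
contact_force: [-0.4, -0.3, -1.0]
grip_width: 0.0412
```

```bash
python3 -c "
from h import *
plan(510.7,-28.6,72,19.2,28)"
```

```text
pos [583.8 264.1 214.7] jaw 19.05 tilt [-4.e-04  1.e-04 -1.e+00] q6 0.04 w 0.0412 F [-0.4 -0.3 -1. ] t 38.1167
twist -0.003 = 1x-0.0026 x1
xy [-252.4 -165.3    0. ] rows 11 [-22.94 -15.03   0.  ] | z [-0.000e+00  1.000e-01  1.427e+02] rows 6 [-1.000e-02  1.000e-02  2.379e+01]
```

Request:
{"method": "send_rows", "body": {
  "increments": [
    {"translation": [-12.5,-7.5,0],"twist": 0,"grip": 30},
    {"translation": [-23,-15,0],"twist": 0,"grip": 30},
    {"translation": [-23,-15,0],"twist": 0,"grip": 30},
    {"translation": [-23,-15,0],"twist": 0,"grip": 30},
    {"translation": [-23,-15,0],"twist": 0,"grip": 30},
    {"translation": [-23,-15,0],"twist": 0,"grip": 30},
    {"translation": [-23,-15,0],"twist": 0,"grip": 30},
    {"translation": [-23,-15,0],"twist": 0,"grip": 30},
    {"translation": [-23,-15,0],"twist": 0,"grip": 30},
    {"translation": [-23,-15,0],"twist": 0,"grip": 30},
    {"translation": [-23,-15,0],"twist": 0,"grip": 30},
    {"translation": [-12,-7.8,0],"twist": 0,"grip": 30},
    {"translation": [0,0,20],"twist": 0,"grip": 30},
    {"translation": [0,0,30],"twist": 0,"grip": 30},
    {"translation": [0,0,30],"twist": 0,"grip": 30},
    {"translation": [0,0,30],"twist": 0,"grip": 30},
    {"translation": [0,0,20],"twist": 0,"grip": 30},
    {"translation": [0,0,9],"twist": 0,"grip": 30},
    {"translation": [0,0,0],"twist": 0,"grip": 30},
    {"translation": [0,0,0],"twist": 0,"grip": 30}
  ]
}}

```text
t: 39.78
position: [0.5122, -0.0308, 0.0766]
tool_rot: [0.0, 0.578, 0.816, 0.0]
contact_force: [-0.2, 0.6, -0.7]
grip_width: 0.041
```

```bash
cat >> h.py <<'E'
def body(lo,hi,x0,y0,r=.045):
    c=snap('scene');P=cloud(c);q=P.reshape(-1,3);im=c['image'].reshape(-1,3).astype(int)
    m=(q[:,2]>lo)&(q[:,2]<hi)&(np.hypot(q[:,0]-x0,q[:,1]-y0)<r)&(im.min(1)>90); q=q[m]
    from scipy.optimize import least_squares
    f=least_squares(lambda p:np.hypot(q[:,0]-p[0],q[:,1]-p[1])-.021,[x0,y0],loss='soft_l1',f_scale=.001)
    print('body',len(q),f.x.round(4),'rms',np.sqrt(np.mean(f.fun**2)).round(4),'minz',q[:,2].min().round(4))
E
python3 -c "
from h import *
plan(510.7,-28.6,67,19.2,28)
body(.02,.06,.5107,-.0286)"
```

```text
pos [512.2 -30.8  76.6] jaw 19.37 tilt [ 5.e-04  0.e+00 -1.e+00] q6 -0.46 w 0.041 F [-0.2  0.6 -0.7] t 39.7833
twist 0.003 = 1x0.0030 x1
xy [ 2.6 -0.7 -0. ] rows 1 [ 2.56 -0.66 -0.  ] | z [ 0.  -0.   9.6] rows 1 [ 0.   -0.    9.65]
body 139 [ 0.5106 -0.0265] rms 0.0011 minz 0.02
```

Request:
{"method": "send_rows", "body": {
  "increments": [
    {"translation": [-1.7,0,4],"twist": 0,"grip": 30},
    {"translation": [0,0,2],"twist": 0,"grip": 30},
    {"translation": [0,0,1],"twist": 0,"grip": 30},
    {"translation": [0,0,1],"twist": 0,"grip": 30},
    {"translation": [0,0,0],"twist": 0,"grip": 30},
    {"translation": [0,0,0],"twist": 0,"grip": 30}
  ]
}}

```text
t: 40.33
position: [0.5125, -0.0325, 0.068]
tool_rot: [0.0, 0.579, 0.816, 0.0]
contact_force: [-0.8, -0.4, -2.0]
grip_width: 0.0413
```

Request:
{"method": "send_rows", "body": {
  "increments": [
    {"translation": [0,0,1],"twist": 0,"grip": 30},
    {"translation": [0,0,0.5],"twist": 0,"grip": 30},
    {"translation": [0,0,0],"twist": 0,"grip": 30}
  ]
}}

```text
t: 40.58
position: [0.5127, -0.0326, 0.0675]
tool_rot: [0.0, 0.579, 0.815, 0.0]
contact_force: [-2.8, -0.4, 5.4]
grip_width: 0.0411
```

```bash
python3 -c "
from h import *
plan(510.7,-28.6,67,19.2,28)
body(.02,.06,.5107,-.0286)"
```

```text
pos [512.7 -32.6  67.5] jaw 19.27 tilt [ 9.e-04 -3.e-04 -1.e+00] q6 -0.47 w 0.0411 F [-2.8 -0.4  5.4] t 40.5833
twist 0.001 = 1x0.0013 x1
xy [ 4.4 -0.6 -0. ] rows 1 [ 4.43 -0.56 -0.  ] | z [ 0.  -0.   0.5] rows 1 [ 0.   -0.    0.49]
body 122 [ 0.5114 -0.0279] rms 0.0011 minz 0.0201
```

Request:
{"method": "send_rows", "body": {
  "increments": [
    {"translation": [0,0,0],"twist": 0,"grip": 75},
    {"translation": [0,0,0],"twist": 0,"grip": 75},
    {"translation": [0,0,0],"twist": 0,"grip": 75},
    {"translation": [0,0,0],"twist": 0,"grip": 75},
    {"translation": [0,0,-15],"twist": 0,"grip": 80},
    {"translation": [0,0,-30],"twist": 0,"grip": 80},
    {"translation": [0,0,-35],"twist": 0,"grip": 80},
    {"translation": [0,0,-35],"twist": -0.118,"grip": 80},
    {"translation": [0,0,-30],"twist": -0.118,"grip": 80},
    {"translation": [0,0,0],"twist": -0.118,"grip": 80},
    {"translation": [0,0,0],"twist": -0.118,"grip": 80},
    {"translation": [0,0,0],"twist": -0.118,"grip": 80},
    {"translation": [0,0,0],"twist": -0.118,"grip": 80},
    {"translation": [0,0,0],"twist": -0.118,"grip": 80},
    {"translation": [0,0,0],"twist": -0.118,"grip": 80},
    {"translation": [0,0,0],"twist": -0.118,"grip": 80},
    {"translation": [0,0,0],"twist": -0.118,"grip": 80}
  ]
}}

```text
t: 42.05
position: [0.5125, -0.0325, 0.2111]
tool_rot: [-0.0, 0.024, 1.0, 0.0]
contact_force: [-0.1, -0.2, -0.9]
grip_width: 0.0682
```

```bash
cat >> h.py <<'E'
def caps(names=('top','scene')):
    for n in names:
        x=snap(n);P=cloud(x);h=cv2.cvtColor(x['image'],cv2.COLOR_BGR2HSV)
        for k,(a,b) in {'red':(0,6),'yellow':(24,32),'blue':(105,125)}.items():
            q=P[(h[...,0]>=a)&(h[...,0]<=b)&(h[...,1]>150)&(h[...,2]>60)]
            t=q[(q[:,2]>.117)&(q[:,2]<.132)&(q[:,0]<.7)&(q[:,0]>.4)&(q[:,1]>-.15)&(q[:,1]<.33)]
            if len(t): print(n,k,len(t),((np.percentile(t,1,axis=0)+np.percentile(t,99,axis=0))/2).round(4),np.ptp(t,axis=0).round(3))
E
python3 -c "
from h import *
plan(433,271.5,67,86.9,34);caps()"
```

```text
pos [512.5 -32.5 211.1] jaw 87.22 tilt [-3.e-04  1.e-04 -1.e+00] q6 -1.65 w 0.0682 F [-0.1 -0.2 -0.9] t 42.05
twist 0.006 = 1x0.0055 x1
xy [9.580e+01 2.992e+02 1.000e-01] rows 10 [9.580e+00 2.992e+01 1.000e-02] | z [ -0.   -0.  144.1] rows 5 [-1.000e-02 -0.000e+00  2.882e+01]
top yellow 491 [0.4361 0.2665 0.1235] [0.037 0.037 0.012]
top blue 471 [0.5081 0.2636 0.1237] [0.034 0.037 0.012]
scene red 150 [ 0.5133 -0.0292  0.1199] [0.037 0.037 0.006]
scene yellow 95 [0.4373 0.2664 0.121 ] [0.037 0.036 0.008]
scene blue 104 [0.5101 0.2639 0.1209] [0.037 0.038 0.007]
```

```bash
python3 -c "
from h import *
plan(436,268.5,65,86.9,34)
im=load('scene')['image'];cv2.imwrite('pics/s6.png',np.hstack([cv2.resize(im[100:210,270:390],(480,440)),cv2.resize(load('top')['image'][150:330,80:200],(293,440))]))"
```

```text
pos [512.5 -32.4 211.1] jaw 86.96 tilt [-3.e-04  1.e-04 -1.e+00] q6 -1.65 w 0.0684 F [-0.8 -0.2  0.3] t 42.15
twist 0.001 = 1x0.0010 x1
xy [9.260e+01 2.964e+02 1.000e-01] rows 10 [9.260e+00 2.964e+01 1.000e-02] | z [ -0.   -0.  146.1] rows 5 [-1.000e-02 -0.000e+00  2.923e+01]
```

View pics/s6.png

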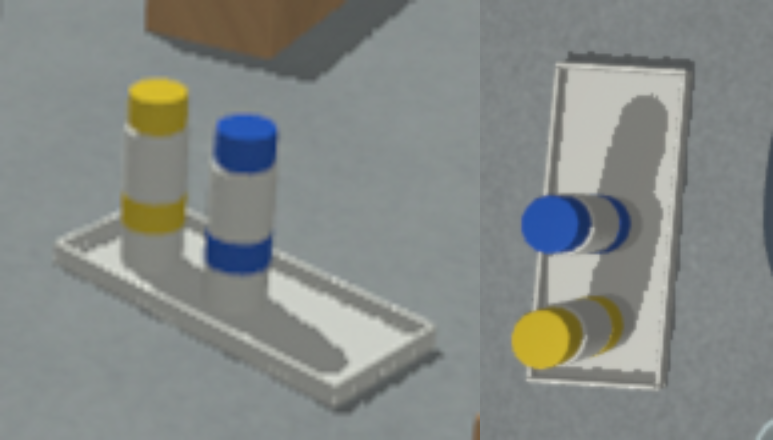

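Request:
{"method": "send_rows", "body": {
  "increments": [
    {"translation": [9.3,29.6,0],"twist": 0,"grip": 80},
    {"translation": [9.3,29.6,0],"twist": 0,"grip": 80},
    {"translation": [9.3,29.6,0],"twist": 0,"grip": 80},
    {"translation": [9.3,29.6,0],"twist": 0,"grip": 80},
    {"translation": [9.3,29.6,0],"twist": 0,"grip": 80},
    {"translation": [9.3,29.6,0],"twist": 0,"grip": 80},
    {"translation": [9.3,29.6,0],"twist": 0,"grip": 80},
    {"translation": [9.3,29.6,0],"twist": 0,"grip": 80},
    {"translation": [9.3,29.6,0],"twist": 0,"grip": 80},
    {"translation": [9.3,29.6,0],"twist": 0,"grip": 80},
    {"translation": [0,0,0],"twist": 0,"grip": 80},
    {"translation": [0,0,0],"twist": 0,"grip": 80},
    {"translation": [0,0,0],"twist": 0,"grip": 80}
  ]
}}

```text
t: 43.23
position: [0.4358, 0.2678, 0.2112]
tool_rot: [-0.0, 0.028, 1.0, -0.0]
contact_force: [0.7, -0.5, 0.1]
grip_width: 0.0685
```

Request:
{"method": "send_rows", "body": {
  "increments": [
    {"translation": [0,0,25],"twist": 0,"grip": 80},
    {"translation": [0,0,30],"twist": 0,"grip": 80},
    {"translation": [0,0,30],"twist": 0,"grip": 80},
    {"translation": [0,0,30],"twist": 0,"grip": 80},
    {"translation": [0,0,20],"twist": 0,"grip": 80},
    {"translation": [0,0,10],"twist": 0,"grip": 80},
    {"translation": [0,0,0],"twist": 0,"grip": 80},
    {"translation": [0,0,0],"twist": 0,"grip": 30},
    {"translation": [0,0,0],"twist": 0,"grip": 30},
    {"translation": [0,0,0],"twist": 0,"grip": 30},
    {"translation": [0,0,0],"twist": 0,"grip": 30},
    {"translation": [0,0,0],"twist": 0,"grip": 30},
    {"translation": [0,0,0],"twist": 0,"grip": 30}
  ]
}}

```text
t: 44.32
position: [0.437, 0.2685, 0.0688]
tool_rot: [0.002, 0.027, 1.0, 0.001]
contact_force: [0.9, -2.0, 6.6]
grip_width: 0.0413
```

Request:
{"method": "send_rows", "body": {
  "increments": [
    {"translation": [0,0,-15],"twist": 0,"grip": 30},
    {"translation": [0,0,-28],"twist": 0,"grip": 30},
    {"translation": [0,0,-30],"twist": 0,"grip": 30},
    {"translation": [0,0,-30],"twist": 0,"grip": 30},
    {"translation": [0,0,-30],"twist": 0.118,"grip": 30},
    {"translation": [0,0,-15],"twist": 0.118,"grip": 30},
    {"translation": [0,0,0],"twist": 0.118,"grip": 30},
    {"translation": [0,0,0],"twist": 0.118,"grip": 30},
    {"translation": [0,0,0],"twist": 0.118,"grip": 30},
    {"translation": [0,0,0],"twist": 0.118,"grip": 30},
    {"translation": [0,0,0],"twist": 0.118,"grip": 30},
    {"translation": [0,0,0],"twist": 0.118,"grip": 30},
    {"translation": [0,0,0],"twist": 0.118,"grip": 30},
    {"translation": [0,0,0],"twist": 0.118,"grip": 30},
    {"translation": [0,0,0],"twist": 0,"grip": 30}
  ]
}}

```text
t: 45.57
position: [0.4356, 0.2682, 0.2145]
tool_rot: [-0.0, 0.58, 0.814, 0.0]
contact_force: [0.3, -0.1, -1.5]
grip_width: 0.0408
```

```bash
python3 -c "
from h import *
plan(534.7,-96.8,76,19.2,28)"
```

```text
pos [435.6 268.2 214.5] jaw 19.05 tilt [ 0.e+00  1.e-04 -1.e+00] q6 0.15 w 0.0408 F [ 0.3 -0.1 -1.5] t 45.5667
twist -0.003 = 1x-0.0027 x1
xy [-377.3  -26.5   -0. ] rows 14 [-26.95  -1.89  -0.  ] | z [ -0.   -0.  138.5] rows 5 [-0.  -0.  27.7]
```

Request:
{"method": "send_rows", "body": {
  "increments": [
    {"translation": [-13.5,-1,0],"twist": 0,"grip": 30},
    {"translation": [-27,-1.9,0],"twist": 0,"grip": 30},
    {"translation": [-27,-1.9,0],"twist": 0,"grip": 30},
    {"translation": [-27,-1.9,0],"twist": 0,"grip": 30},
    {"translation": [-27,-1.9,0],"twist": 0,"grip": 30},
    {"translation": [-27,-1.9,0],"twist": 0,"grip": 30},
    {"translation": [-27,-1.9,0],"twist": 0,"grip": 30},
    {"translation": [-27,-1.9,0],"twist": 0,"grip": 30},
    {"translation": [-27,-1.9,0],"twist": 0,"grip": 30},
    {"translation": [-27,-1.9,0],"twist": 0,"grip": 30},
    {"translation": [-27,-1.9,0],"twist": 0,"grip": 30},
    {"translation": [-27,-1.9,0],"twist": 0,"grip": 30},
    {"translation": [-27,-1.9,0],"twist": 0,"grip": 30},
    {"translation": [-27,-1.9,0],"twist": 0,"grip": 30},
    {"translation": [-13,-1,0],"twist": 0,"grip": 30},
    {"translation": [0,0,0],"twist": 0,"grip": 30},
    {"translation": [0,0,0],"twist": 0,"grip": 30}
  ]
}}

```text
t: 46.98
position: [0.535, -0.097, 0.2142]
tool_rot: [-0.001, 0.578, 0.816, 0.0]
contact_force: [0.7, 0.5, -1.9]
grip_width: 0.0409
```

```bash
python3 -c "
from h import *
plan(534.7,-96.8,76,19.2,28)
body(.16,.2,.5347,-.0968)"
```

```text
pos [535.  -97.  214.2] jaw 19.32 tilt [-7.e-04  9.e-04 -1.e+00] q6 -0.58 w 0.0409 F [ 0.7  0.5 -1.9] t 46.9833
twist 0.002 = 1x0.0022 x1
xy [ 0.3 -0.2  0. ] rows 1 [ 0.27 -0.24  0.  ] | z [-1.000e-01  0.000e+00  1.382e+02] rows 5 [-3.000e-02  1.000e-02  2.763e+01]
body 193 [ 0.5345 -0.0934] rms 0.0012 minz 0.1602
```

Request:
{"method": "send_rows", "body": {
  "increments": [
    {"translation": [-2.5,-0.5,20],"twist": 0,"grip": 30},
    {"translation": [0,0,30],"twist": 0,"grip": 30},
    {"translation": [0,0,30],"twist": 0,"grip": 30},
    {"translation": [0,0,30],"twist": 0,"grip": 30},
    {"translation": [0,0,20],"twist": 0,"grip": 30},
    {"translation": [0,0,9],"twist": 0,"grip": 30},
    {"translation": [0,0,4],"twist": 0,"grip": 30},
    {"translation": [0,0,1],"twist": 0,"grip": 30},
    {"translation": [0,0,0],"twist": 0,"grip": 30},
    {"translation": [0,0,0],"twist": 0,"grip": 30}
  ]
}}

```text
t: 47.87
position: [0.5365, -0.0996, 0.0725]
tool_rot: [0.002, 0.579, 0.816, 0.001]
contact_force: [-0.1, -0.7, -1.0]
grip_width: 0.0411
```

```bash
python3 -c "
from h import *
plan(534.7,-96.8,67,19.2,28)
body(.02,.06,.5347,-.0968)"
```

```text
pos [536.5 -99.6  72.5] jaw 19.3 tilt [ 3.2e-03 -7.0e-04 -1.0e+00] q6 -0.58 w 0.0411 F [-0.1 -0.7 -1. ] t 47.8667
twist 0.002 = 1x0.0018 x1
xy [ 3.2 -0.8 -0. ] rows 1 [ 3.21 -0.84 -0.01] | z [ 0.  -0.   5.5] rows 1 [ 0.01 -0.02  5.55]
body 142 [ 0.5365 -0.0961] rms 0.0011 minz 0.02
```

Request:
{"method": "send_rows", "body": {
  "increments": [
    {"translation": [0,-1.5,1.5],"twist": 0,"grip": 30},
    {"translation": [0,0,1.5],"twist": 0,"grip": 30},
    {"translation": [0,0,1],"twist": 0,"grip": 30},
    {"translation": [0,0,0.5],"twist": 0,"grip": 30},
    {"translation": [0,0,0],"twist": 0,"grip": 30}
  ]
}}

```text
t: 48.33
position: [0.5342, -0.1002, 0.0669]
tool_rot: [0.0, 0.579, 0.815, 0.0]
contact_force: [-2.6, -0.2, 4.4]
grip_width: 0.0411
```

Contact. Release, rise, twist back.

Request:
{"method": "send_rows", "body": {
  "increments": [
    {"translation": [0,0,0],"twist": 0,"grip": 75},
    {"translation": [0,0,0],"twist": 0,"grip": 75},
    {"translation": [0,0,0],"twist": 0,"grip": 75},
    {"translation": [0,0,0],"twist": 0,"grip": 75},
    {"translation": [0,0,-15],"twist": 0,"grip": 80},
    {"translation": [0,0,-30],"twist": 0,"grip": 80},
    {"translation": [0,0,-35],"twist": 0,"grip": 80},
    {"translation": [0,0,-35],"twist": -0.118,"grip": 80},
    {"translation": [0,0,-30],"twist": -0.118,"grip": 80},
    {"translation": [0,0,0],"twist": -0.118,"grip": 80},
    {"translation": [0,0,0],"twist": -0.118,"grip": 80},
    {"translation": [0,0,0],"twist": -0.118,"grip": 80},
    {"translation": [0,0,0],"twist": -0.118,"grip": 80},
    {"translation": [0,0,0],"twist": -0.118,"grip": 80},
    {"translation": [0,0,0],"twist": -0.118,"grip": 80},
    {"translation": [0,0,0],"twist": -0.118,"grip": 80},
    {"translation": [0,0,0],"twist": -0.118,"grip": 80}
  ]
}}

```text
t: 49.75
position: [0.5341, -0.1, 0.2106]
tool_rot: [-0.0, 0.024, 1.0, 0.0]
contact_force: [1.0, 1.0, 0.6]
grip_width: 0.0685
```

```bash
python3 -c "
from h import *
plan(509,266,65,86.9,34);caps()"
```

```text
pos [ 534.1 -100.   210.6] jaw 87.22 tilt [-3.e-04  1.e-04 -1.e+00] q6 -1.77 w 0.0685 F [1.  1.  0.6] t 49.75
twist 0.006 = 1x0.0056 x1
xy [ 44.8 364.1   0. ] rows 11 [ 4.07 33.1   0.  ] | z [ -0.   -0.  145.6] rows 5 [-1.000e-02 -0.000e+00  2.912e+01]
top red 419 [ 0.5111 -0.029   0.1244] [0.034 0.035 0.007]
top yellow 1 [ 0.5256 -0.0813  0.1182] [0. 0. 0.]
top blue 465 [0.508  0.2637 0.1237] [0.034 0.036 0.013]
scene red 152 [ 0.5131 -0.0298  0.1201] [0.037 0.038 0.006]
scene yellow 181 [ 0.5366 -0.0983  0.1201] [0.037 0.037 0.007]
scene blue 103 [0.5093 0.2638 0.1216] [0.038 0.038 0.008]
```

Request:
{"method": "send_rows", "body": {
  "increments": [
    {"translation": [4.1,33.1,0],"twist": 0.005,"grip": 80},
    {"translation": [4.1,33.1,0],"twist": 0,"grip": 80},
    {"translation": [4.1,33.1,0],"twist": 0,"grip": 80},
    {"translation": [4.1,33.1,0],"twist": 0,"grip": 80},
    {"translation": [4.1,33.1,0],"twist": 0,"grip": 80},
    {"translation": [4.1,33.1,0],"twist": 0,"grip": 80},
    {"translation": [4.1,33.1,0],"twist": 0,"grip": 80},
    {"translation": [4.1,33.1,0],"twist": 0,"grip": 80},
    {"translation": [4.1,33.1,0],"twist": 0,"grip": 80},
    {"translation": [4.1,33.1,0],"twist": 0,"grip": 80},
    {"translation": [4.1,33.1,0],"twist": 0,"grip": 80},
    {"translation": [0,0,0],"twist": 0,"grip": 80},
    {"translation": [0,0,0],"twist": 0,"grip": 80}
  ]
}}

```text
t: 50.93
position: [0.51, 0.2676, 0.2103]
tool_rot: [-0.0, 0.03, 1.0, -0.0]
contact_force: [0.2, -0.6, -0.3]
grip_width: 0.0681
```

Request:
{"method": "send_rows", "body": {
  "increments": [
    {"translation": [0,0,25],"twist": 0,"grip": 80},
    {"translation": [0,0,30],"twist": 0,"grip": 80},
    {"translation": [0,0,30],"twist": 0,"grip": 80},
    {"translation": [0,0,30],"twist": 0,"grip": 80},
    {"translation": [0,0,20],"twist": 0,"grip": 80},
    {"translation": [0,0,10],"twist": 0,"grip": 80},
    {"translation": [0,0,0],"twist": 0,"grip": 80},
    {"translation": [0,0,0],"twist": 0,"grip": 30},
    {"translation": [0,0,0],"twist": 0,"grip": 30},
    {"translation": [0,0,0],"twist": 0,"grip": 30},
    {"translation": [0,0,0],"twist": 0,"grip": 30},
    {"translation": [0,0,0],"twist": 0,"grip": 30},
    {"translation": [0,0,0],"twist": 0,"grip": 30}
  ]
}}

```text
t: 52.02
position: [0.5118, 0.2663, 0.0685]
tool_rot: [0.002, 0.03, 1.0, 0.001]
contact_force: [-0.5, -1.8, 5.0]
grip_width: 0.0411
```

Request:
{"method": "send_rows", "body": {
  "increments": [
    {"translation": [0,0,-15],"twist": 0,"grip": 30},
    {"translation": [0,0,-28],"twist": 0,"grip": 30},
    {"translation": [0,0,-30],"twist": 0,"grip": 30},
    {"translation": [0,0,-30],"twist": 0,"grip": 30},
    {"translation": [0,0,-30],"twist": 0.118,"grip": 30},
    {"translation": [0,0,-15],"twist": 0.118,"grip": 30},
    {"translation": [0,0,0],"twist": 0.118,"grip": 30},
    {"translation": [0,0,0],"twist": 0.118,"grip": 30},
    {"translation": [0,0,0],"twist": 0.118,"grip": 30},
    {"translation": [0,0,0],"twist": 0.118,"grip": 30},
    {"translation": [0,0,0],"twist": 0.118,"grip": 30},
    {"translation": [0,0,0],"twist": 0.118,"grip": 30},
    {"translation": [0,0,0],"twist": 0.118,"grip": 30},
    {"translation": [0,0,0],"twist": 0.118,"grip": 30},
    {"translation": [0,0,0],"twist": 0,"grip": 30}
  ]
}}

```text
t: 53.27
position: [0.5103, 0.2663, 0.2139]
tool_rot: [-0.0, 0.582, 0.813, 0.0]
contact_force: [0.4, 0.6, -1.4]
grip_width: 0.0415
```

```bash
python3 -c "
from h import *
plan(621,-30.5,76,19.2,28)"
```

```text
pos [510.3 266.3 213.9] jaw 18.76 tilt [-2.e-04  2.e-04 -1.e+00] q6 0.09 w 0.0415 F [ 0.4  0.6 -1.4] t 53.2667
twist -0.008 = 1x-0.0077 x1
xy [-3.166e+02  6.900e+00 -1.000e-01] rows 12 [-2.639e+01  5.800e-01 -1.000e-02] | z [ -0.    0.  137.9] rows 5 [-1.000e-02  0.000e+00  2.758e+01]
```

Request:
{"method": "send_rows", "body": {
  "increments": [
    {"translation": [-13.4,0.6,0],"twist": -0.007,"grip": 30},
    {"translation": [-26.4,0.6,0],"twist": 0,"grip": 30},
    {"translation": [-26.4,0.6,0],"twist": 0,"grip": 30},
    {"translation": [-26.4,0.6,0],"twist": 0,"grip": 30},
    {"translation": [-26.4,0.6,0],"twist": 0,"grip": 30},
    {"translation": [-26.4,0.6,0],"twist": 0,"grip": 30},
    {"translation": [-26.4,0.6,0],"twist": 0,"grip": 30},
    {"translation": [-26.4,0.6,0],"twist": 0,"grip": 30},
    {"translation": [-26.4,0.6,0],"twist": 0,"grip": 30},
    {"translation": [-26.4,0.6,0],"twist": 0,"grip": 30},
    {"translation": [-26.4,0.6,0],"twist": 0,"grip": 30},
    {"translation": [-26.4,0.6,0],"twist": 0,"grip": 30},
    {"translation": [-13,0.3,0],"twist": 0,"grip": 30},
    {"translation": [0,0,20],"twist": 0,"grip": 30},
    {"translation": [0,0,30],"twist": 0,"grip": 30},
    {"translation": [0,0,30],"twist": 0,"grip": 30},
    {"translation": [0,0,30],"twist": 0,"grip": 30},
    {"translation": [0,0,20],"twist": 0,"grip": 30},
    {"translation": [0,0,8],"twist": 0,"grip": 30},
    {"translation": [0,0,0],"twist": 0,"grip": 30}
  ]
}}

```text
t: 54.93
position: [0.6211, -0.0296, 0.0729]
tool_rot: [-0.002, 0.577, 0.817, -0.001]
contact_force: [-0.2, 0.2, -1.9]
grip_width: 0.0408
```

Request:
{"method": "send_rows", "body": {
  "increments": [
    {"translation": [0,0,1],"twist": 0,"grip": 30},
    {"translation": [0,0,0],"twist": 0,"grip": 30}
  ]
}}

```text
t: 55.1
position: [0.6238, -0.0302, 0.0772]
tool_rot: [0.001, 0.578, 0.816, 0.001]
contact_force: [-0.1, -1.1, -1.0]
grip_width: 0.0409
```

```bash
python3 -c "
from h import *
plan(621,-30.5,67,19.2,28)
body(.02,.06,.620,-.0285)"
```

```text
pos [623.8 -30.2  77.2] jaw 19.44 tilt [ 3.4e-03 -2.0e-04 -1.0e+00] q6 -0.44 w 0.0409 F [-0.1 -1.1 -1. ] t 55.1
twist 0.004 = 1x0.0042 x1
xy [ 0.6 -2.7 -0. ] rows 1 [ 0.6  -2.72 -0.01] | z [ 0.  -0.  10.2] rows 1 [ 1.000e-02 -3.000e-02  1.023e+01]
body 162 [ 0.6227 -0.0252] rms 0.001 minz 0.02
```

Request:
{"method": "send_rows", "body": {
  "increments": [
    {"translation": [-2,-3,2],"twist": 0,"grip": 30},
    {"translation": [0,0,2],"twist": 0,"grip": 30},
    {"translation": [0,0,1],"twist": 0,"grip": 30},
    {"translation": [0,0,0],"twist": 0,"grip": 30},
    {"translation": [0,0,0],"twist": 0,"grip": 30}
  ]
}}

```text
t: 55.57
position: [0.6204, -0.0332, 0.0698]
tool_rot: [-0.0, 0.578, 0.816, -0.0]
contact_force: [-0.4, -0.2, -1.7]
grip_width: 0.0413
```

```bash
python3 -c "
from h import *
plan(621,-30.5,67,19.2,28)
body(.02,.06,.620,-.0285)"
```

```text
pos [620.4 -33.2  69.8] jaw 19.39 tilt [-1.e-04  1.e-04 -1.e+00] q6 -0.45 w 0.0413 F [-0.4 -0.2 -1.7] t 55.5667
twist 0.003 = 1x0.0033 x1
xy [2.3 1.5 0. ] rows 1 [2.34 1.46 0.  ] | z [-0.   0.   2.8] rows 1 [-0.    0.    2.83]
body 135 [ 0.6192 -0.0279] rms 0.0011 minz 0.0202
```

On target. Lower and release.

Request:
{"method": "send_rows", "body": {
  "increments": [
    {"translation": [0,0,1],"twist": 0,"grip": 30},
    {"translation": [0,0,1],"twist": 0,"grip": 30},
    {"translation": [0,0,1],"twist": 0,"grip": 30},
    {"translation": [0,0,0],"twist": 0,"grip": 30}
  ]
}}

```text
t: 55.95
position: [0.6204, -0.0331, 0.0667]
tool_rot: [-0.0, 0.578, 0.816, -0.0]
contact_force: [1.1, 0.4, -1.7]
grip_width: 0.0416
```

Request:
{"method": "send_rows", "body": {
  "increments": [
    {"translation": [0,0,0.6],"twist": 0,"grip": 30},
    {"translation": [0,0,0.4],"twist": 0,"grip": 30},
    {"translation": [0,0,0],"twist": 0,"grip": 30}
  ]
}}

```text
t: 56.2
position: [0.6205, -0.0332, 0.0666]
tool_rot: [0.0, 0.578, 0.816, 0.0]
contact_force: [-2.2, -1.2, 2.7]
grip_width: 0.041
```

Request:
{"method": "send_rows", "body": {
  "increments": [
    {"translation": [0,0,0],"twist": 0,"grip": 75},
    {"translation": [0,0,0],"twist": 0,"grip": 75},
    {"translation": [0,0,0],"twist": 0,"grip": 75},
    {"translation": [0,0,0],"twist": 0,"grip": 75},
    {"translation": [0,0,-15],"twist": 0,"grip": 80},
    {"translation": [0,0,-30],"twist": 0,"grip": 80},
    {"translation": [0,0,-35],"twist": 0,"grip": 80},
    {"translation": [0,0,-35],"twist": 0,"grip": 80},
    {"translation": [0,0,-30],"twist": 0,"grip": 80},
    {"translation": [30,0,0],"twist": 0,"grip": 80},
    {"translation": [30,0,0],"twist": 0,"grip": 80},
    {"translation": [30,0,0],"twist": 0,"grip": 80},
    {"translation": [30,0,0],"twist": 0,"grip": 80},
    {"translation": [30,0,0],"twist": 0,"grip": 80},
    {"translation": [30,0,0],"twist": 0,"grip": 80},
    {"translation": [30,0,0],"twist": 0,"grip": 80},
    {"translation": [30,0,0],"twist": 0,"grip": 80},
    {"translation": [30,0,0],"twist": 0,"grip": 80},
    {"translation": [0,0,0],"twist": 0,"grip": 80},
    {"translation": [0,0,0],"twist": 0,"grip": 80}
  ]
}}

```text
t: 57.87
position: [0.5303, 0.2228, 0.2109]
tool_rot: [0.0, 0.577, 0.817, 0.0]
contact_force: [0.5, 0.2, -0.6]
grip_width: 0.0679
```

```bash
python3 -c "
from h import *
caps()
a=load('top')['image'];b=load('scene')['image']
cv2.imwrite('pics/f.png',np.hstack([cv2.resize(a[140:330,230:490],(400,292)),cv2.resize(b[150:320,60:320],(400,262+30))]))
print(state()['position'])"
```

```text
top red 425 [ 0.5113 -0.029   0.1243] [0.036 0.035 0.007]
top yellow 439 [ 0.5343 -0.0973  0.1237] [0.036 0.036 0.01 ]
top blue 415 [ 0.6185 -0.0293  0.1237] [0.036 0.033 0.01 ]
scene red 155 [ 0.5129 -0.0303  0.1201] [0.036 0.037 0.006]
scene yellow 187 [ 0.5362 -0.0976  0.1201] [0.037 0.038 0.007]
scene blue 190 [ 0.6212 -0.0301  0.1203] [0.038 0.038 0.007]
[0.53105226 0.22101399 0.2108169 ]
```

View pics/f.png

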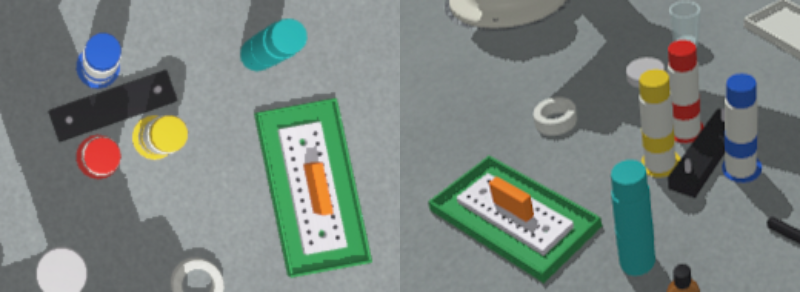

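All three bottles stand on their own pads, within 2 mm of their starting places, and the plate lies flat in the middle of the carrier.

```bash
python3 -c "
from h import *
print(finish_job())"
```

```text
the job is handed in; nothing more can be done
None
```

The job is done and handed in at about 58 s of the 136 s allowed. I stood the three bottles in the white tray and lifted the plate by its fin straight off the dowels. I then laid it flat and lengthwise in the green carrier, and put each bottle back on its own pad. The turquoise bottle was left alone.

**Last checks**
- **Bottles:** both fixed cameras show them upright. Their caps are within 2 mm of where they started; red is the furthest off, about 1.8 mm in x.
- **Plate:** the wrist view puts it about 1.5 mm from the carrier's middle, at the same angle to within 0.1°. Its fin top reads 41 mm against the 42 mm expected.
- **Forces:** the largest the call reports showed was about 7 N; they give only the value at each call's end.

**Where readings disagreed**
- **Wrist camera:** it read about 3 mm low in x compared with where the gripper closed on the bottles. I corrected for this before taking the fin.
- **Tray:** both cameras put the bottles there 4–5 mm nearer the robot's centre line (lower y) than the gripper position did. I gripped between the two readings.

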